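Make up a try-in kit and a polishing kit

TASK

Make up two kits from the things on the blue bench top in front of you. Lay the denture and the wax block flat in the tray with two compartments, one in each, and stand the polishing things upright in the tray with three: the red-capped jar in the middle compartment, the black felt cone and the brush wheel in the compartments either side of it, one in each. Everything lies or stands on the tray floor the way up it is now, and the blue-capped jar and the green bottle stay where they are.

Things in the scene. Friction and masses are not known exactly. Their poses are not given: they have to be found in the camera images.
- tray_two: low grey tray fixed to the bench, 118 mm (x) by 196 mm (y) overall, two compartments of 110 (x) by 92 (y) mm whose centres are at y = +48 mm and y = -48 mm, x = 0. Floor 3 mm thick; walls and dividers 4 mm thick, 10 mm high above the bench. Origin: centre of its underside; x across its depth, y along the row of compartments, z up. Small finger tab on its -x side.
- tray_three: low grey tray fixed to the bench, 118 mm (x) by 214 mm (y) overall, three compartments of 110 (x) by 66 (y) mm whose centres are at y = +70 mm, 0 and -70 mm, x = 0. Floor 3 mm thick; walls and dividers 4 mm thick, 10 mm high above the bench. Origin: centre of its underside; x across its depth, y along the row of compartments, z up. Small finger tab on its -x side.
- denture_mid (a point): upper denture on the blue bench top, pink base with a horseshoe of teeth, 50 (x) by 62 (y) by 19 (z) mm, lying flat, 30 g; pinch across its x (50 mm wide), fingertips close to the bench, since its back (+x) edge is only 8 mm thick. The point is at its centre, half-way up; z is up as it stands.
- wax_mid (a point): flat pinkish-red block of modelling wax, 32 (x) by 68 (y) by 11 (z) mm, lying flat, about 40 g; pinch across its x. The point is at its centre, half-way up; z is up as it stands.
- jar_red_mid (a point): the smaller screw jar, white with a red cap, 40 mm diameter, 57 mm tall, standing upright, about 80 g; grasp round the body. The point is at its centre, half-way up; z is up as it stands.
- cone_mid (a point): stubby black felt polishing cone, 25 mm diameter, 30 mm tall, standing on its flat base, 30 g. The point is at its centre, half-way up; z is up as it stands.
- brush_wheel_mid (a point): pale brush wheel on a mandrel, like a small mushroom: a head 26 mm in diameter from 26 to 36 mm up, on a thin stem with a round foot of 18 mm diameter; 36 mm tall, standing on its foot, 20 g; grasp the head. The point is at its centre, half-way up; z is up as it stands.
- jar_blue_mid (a point): bystander: the larger screw jar, white with a blue cap, 48 mm diameter, 62 mm tall. Not part of either kit. The point is at its centre, half-way up; z is up as it stands.
- bottle_green_mid (a point): bystander: light green plastic bottle, 34 by 48 mm, 115 mm tall. Not part of either kit. The point is at its centre, half-way up; z is up as it stands.
Mind the look-alikes: they are no part of the job. Leave any orange or yellow look-alike of the part that bears jar_red_mid alone.

How it is judged:
By the outcome, as a careful person would: the job done as asked, in the order asked, and still so for the second after the job is handed in, with the robot touching nothing.
It also fails if it takes over 131 s, if anything falls off the work surface, if the arm or the gripper's body presses on something with over 40 N, if the wrist force passes 120 N, or if a joint passes its speed limit or range.

ROBOT

A 6-joint arm with a two-finger parallel gripper is mounted at the origin on a cart in front of the work surface, level with it; the furniture and walls round the work are solid. World frame = base frame: x ahead of the robot, y to its left, z up, the work surface at z = 0. Lengths are in mm, angles in rad, forces in N, time in s.
With the tool pointing down it reaches from about 350 to 875 mm from the base axis. Payload 4.2 kg.
Tool frame: the origin (TCP) lies midway between the tips of the shut fingers; the grasp point (between the pads) lies 19 mm behind it (arm.tcp_to_grasp is the distance from the TCP to the grasp point, in mm); z points along the fingers, y is the line along which they close (so a half turn about z gives the same grasp; the last joint's range is limited). The gripper opens to 85 mm and grips with 20 to 120 N. Pads are 22 mm wide; open, the fingers measure 114 mm over their backs; the gripper's body (76 mm by 85 mm) begins 54 mm behind the grasp point. The pads swing forward as they close: fully open they stand 13 mm farther back than shut.
Start: joints at [-1.018, 0.385, 0.008, 0, -1.194, -0.259], TCP at [181.011, -598.193, 231.312] pointing down, gripper open.
Joint ranges: [-3.14, 3.14], [-1.21, 2.06], [-1.07, 1.41], [-3.16, 2.05], [-2.99, -0.16], [-3.1, 3.1]. Speed limits (rad/s): [2.79, 2.79, 3.14, 3.14, 3.14, 3.14].

INTERFACE

Orientations are given as a unit quaternion [x, y, z, w].
In Python, from bench import arm gives the robot as it stands.
- The arm moves only by the tool arm_command, never from a script. Its argument "rows" is a list of rows, each a list of 2 entries, a list of its own where there are three numbers: the shift along the tool's x, y, z as a fraction of full scale, then the turn, a rotation vector about the tool's x, y, z as a fraction of full scale. In form: [[[x, y, z], [wx, wy, wz]], ...]. A call has 1 to 5 rows; each row is the pose to reach, as a shift and turn from the pose commanded when the call began, along the tool's axes at that moment, turning the shorter way round; what a row does not reach only later rows make up. Full scale, the value 1, is 0.25 m for a shift and 180 degrees for a turn. A row lasts 1/10 s, in which the tool goes at most 50 mm and 8.59 degrees, less where a joint would pass 70% of its speed; a pose out of reach is approached as far as the arm can. A call with a number of a shift or a turn outside -1 to 1 is refused whole. A call with a gripper value outside its range is refused whole. "grip" is the opening, from 0 (shut) to 1 (fully open), set as the call begins (left out, the last holds). The fingers move at their own pace and stop on an object; the grip force is fixed at half the most. Time passes only in rows, so rows that repeat a pose let the fingers close. It gives the time, the measured TCP pose, the force, the opening and the grip force at its end, in the units of the state.
- arm.read_state(): the state, without advancing time (a new reading comes with each control period).
- arm.get_image(name): name is "scene" or "top" or "wrist"; returns (picture, depth): 420x560x3 uint8, blue, green, red; 420x560 float32, mm along the optical axis (not along the pixel's ray), 0 where there is no reading.
- arm.camera_info(name): a dict with "fx", "fy", "cx", "cy" (pixels), "k1" (the pictures are not rectified: a ray, as slopes to the right and down, at radius r is drawn at 1 + k1 r^2 times it, then the intrinsics apply), "extrinsics" (4x4, takes a point from camera to world coordinates). Camera axes: x right, y down, z forward; pixel columns grow to the right and rows downward; lengths in mm; the calibration is good to about 2 mm. A picture is of the moment at which its call begins: read the wrist's pose just before it. camera_info takes no time and is no camera call; for the wrist camera it gives the pose at the moment of the call.
- arm.job_done(): hands the job in; it is judged then, once.
Trained networks look in the newest picture that a camera, given by its name, has taken for a name from the list of things; names that differ only in an ending like _2 or _b are one class to them, and where a whole thing is asked for, a point or a joint stands for the part that bears it (a point fixed in the world has none). Each returns a list of dicts, best first, with "score" (0 to 1); they miss things now and then, are a little off and sometimes report something else, mostly with a low value. They report only what shows in the picture. A call takes as long as a camera call. They do not tell look-alikes from the thing itself.
- arm.spot_in(camera, query): "position" ([column, row] in pixels, amid what is visible of it).
The state is a dict: "clock": time; "joints": joint angles; "joint_vel": joint speeds; "joint_efforts": joint torques, N m; "position": TCP position; "ee_rot": TCP orientation; "contact_force": force on the tool from outside, world axes, zero at the start; "wrist_torque": the same for the moment, N m; "gripper_width": finger opening in mm; "grasp_force": force on a finger pad.
Only numpy, scipy, OpenCV 4.12 (cv2) and the standard library are available. Lean on these libraries where they do the work, as an engineer would, in place of code of your own. Each camera call takes 0.05 s, during which the arm holds its last target. There are 200 camera calls.

## Working session

There is one attempt and no reset: what is moved stays moved. The work goes in short steps, Python scripts to look and compute and a tool call to move; the robot and the scene stay as the last step left them, time stands still between calls to the robot, and variables do not carry over. Pictures are saved under pics/ and viewed, at most 14 in all, crops included, and the job is handed in when it is done.

Besides the shell and the picture viewer there is one more tool, called after "Request:" by a JSON object that holds its "fn" and its "kwargs", one argument or row to a line. arm_command: Moves the arm, as the interface text tells. Shift numbers are shares of 0.25 m and turn numbers shares of 180 degrees, none past 1 either way. Its arguments: {"type":"object","properties":{"rows":{"type":"array","items":{"type":"array"}},"grip":{"type":"number"}},"required":["rows"]}

```bash
ls; mkdir -p pics; cat > h.py <<'E'
import numpy as np, cv2
from bench import arm
from scipy.spatial.transform import Rotation as R
def cam(n):
    i=arm.camera_info(n); return i
def ray(i,u,v):
    x,y=(u-i["cx"])/i["fx"],(v-i["cy"])/i["fy"]
    rd=np.hypot(x,y); r=rd
    for _ in range(20): r=rd/(1+i["k1"]*r*r)
    s=r/rd if rd>0 else 1
    return np.array([x*s,y*s,1.0])
def at_z(i,u,v,z):
    E=np.array(i["extrinsics"]); d=E[:3,:3]@ray(i,u,v); o=E[:3,3]
    return o+d*(z-o[2])/d[2]
def by_depth(i,u,v,D):
    E=np.array(i["extrinsics"]); return E[:3,:3]@(ray(i,u,v)*D)+E[:3,3]
def proj(i,p):
    E=np.array(i["extrinsics"]); c=E[:3,:3].T@(np.array(p)-E[:3,3]); x,y=c[0]/c[2],c[1]/c[2]
    f=1+i["k1"]*(x*x+y*y); return np.array([i["fx"]*x*f+i["cx"],i["fy"]*y*f+i["cy"]])
E
python3 - <<'E'
from h import *
for n in("top","scene"):
    im,d=arm.get_image(n); cv2.imwrite(f"pics/{n}0.png",im); np.save(f"{n}0.npy",d)
    i=cam(n); print(n,i["fx"],i["cx"],i["cy"],i["k1"],np.round(i["extrinsics"],3).tolist())
    if n=="top":
        for q in ["tray_two","tray_three","denture_mid","wax_mid","jar_red_mid","cone_mid","brush_wheel_mid","jar_blue_mid","bottle_green_mid"]:
            for s in arm.spot_in(n,q)[:4]:
                u,v=s["position"];D=d[int(v),int(u)]
                print(q,round(s["score"],2),np.round([u,v]),np.round(by_depth(i,u,v,D)))
print(arm.read_state())
E
```

```text
pics
top 441.81275457348573 280.65114841983427 214.1236623497777 -0.03192695830560176 [[-0.013, -0.987, 0.16, 345.38], [-1.0, 0.016, 0.013, -25.94], [-0.016, -0.16, -0.987, 1551.177], [0.0, 0.0, 0.0, 1.0]]
tray_two 0.91 [242. 249.] [473. 134.   3.]
tray_three 0.6 [309. 246.] [ 480. -102.   -3.]
wax_mid 0.47 [374. 213.] [ 592. -335.   13.]
jar_red_mid 0.62 [400. 211.] [ 592. -417.   54.]
jar_red_mid 0.52 [326. 203.] [ 624. -162.   59.]
jar_red_mid 0.52 [300. 194.] [656. -74.  54.]
cone_mid 0.55 [193. 212.] [606. 301.  30.]
brush_wheel_mid 0.62 [163. 258.] [441. 382. 105.]
jar_blue_mid 0.53 [253. 162.] [772.  87.  63.]
bottle_green_mid 0.75 [163. 257.] [443. 381. 105.]
scene 455.13353747592913 275.210991572473 204.98410504929387 0.01559680291071773 [[-0.627, -0.517, 0.583, -260.15], [-0.779, 0.435, -0.451, 633.885], [-0.021, -0.737, -0.675, 1034.762], [0.0, 0.0, 0.0, 1.0]]
{'clock': 0.55, 'joints': array([-1.01841814e+00,  3.84699066e-01,  7.87988887e-03, -3.85701403e-05,
       -1.19400927e+00, -2.58622408e-01]), 'joint_vel': array([ 0.00029621,  0.0001966 , -0.00033785,  0.00082044,  0.00189098,
       -0.0013599 ]), 'joint_efforts': array([ 5.54205258e-05, -3.91759479e+01,  1.88491827e+01,  4.18807983e+00,
       -4.94922624e-04,  8.30789144e-07]), 'position': array([ 181.0013676 , -598.17818793,  231.29902244]), 'ee_rot': array([-1.46343337e-01,  9.89233859e-01,  2.18315341e-05,  1.01425783e-05]), 'contact_force': array([-0.64820272, -0.43275066,  0.44074134]), 'wrist_torque': array([-0.0134186 ,  0.02937837, -0.02065248]), 'grasp_force': 0.0, 'gripper_width': 85.54213795757933}
```

View pics/top0.png

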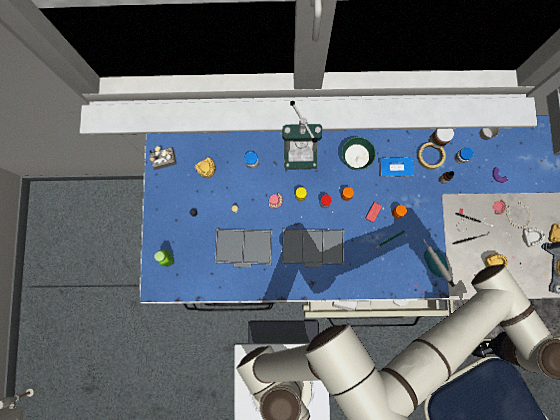

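View pics/scene0.png

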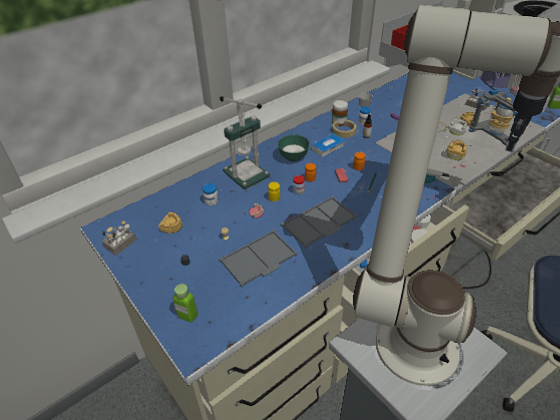

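Top view: cone (193,212), brush wheel (235,208), denture (275,200), red jar (326,200), wax (374,212), tray_two around (243,246), tray_three around (314,246), green bottle (164,257). The blue-capped jar is at (252,158). Possible mistakes for the red jar are the yellow jar (301,193), the orange jars (348,193) and (400,211), and the blue jar. The pale cast at (205,166) could be taken for the denture. I'll check in an enlarged crop.

```bash
python3 - <<'E'
from h import *
im=cv2.imread("pics/top0.png"); d=np.load("top0.npy"); i=cam("top")
c=cv2.resize(im[150:275,180:420],None,fx=3.33,fy=3.33,interpolation=cv2.INTER_CUBIC); cv2.imwrite("pics/crop0.png",c)
for n,(u,v),h in [("cone",(193,212),30),("brush",(235,208),36),("dent",(275,200),15),("red",(326,200),57),("wax",(374,212),11),("yel",(301,193),57),("or",(348,193),57)]:
    print(n,np.round(at_z(i,u,v,h)),d[v,u],np.round(by_depth(i,u,v,d[v,u])))
E
```

```text
cone [604. 302.  30.] 1548.7705 [604. 302.  28.]
brush [615. 154.  36.] 1546.0027 [616. 154.  31.]
dent [645.  14.  15.] 1563.9526 [645.  14.  16.]
red [ 634. -162.   57.] 1515.3584 [ 633. -162.   61.]
wax [ 597. -334.   11.] 1561.1201 [ 598. -335.    6.]
yel [660. -77.  57.] 1523.3413 [660. -77.  58.]
or [ 658. -239.   57.] 1523.5217 [ 658. -239.   55.]
```

View pics/crop0.png

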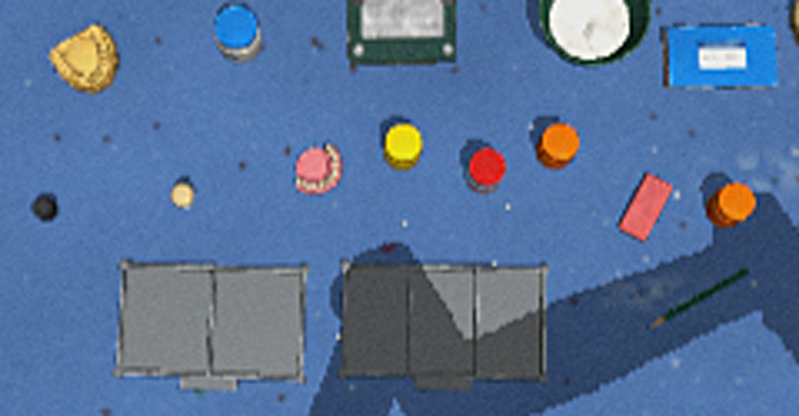

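The crop confirms it: red cap at crop (487,167), yellow at (403,143), oranges at (558,143) and (737,203), denture at (317,170) with its opening to the upper left, wax at (645,207). The tray tabs face the robot, so tray x is roughly world x. Next, a planner that prints tool-axis moves.

```bash
cat >> h.py <<'E'
def down(yaw):  # tool z down, tool x at yaw (deg) in world
    c,s=np.cos(np.radians(yaw)),np.sin(np.radians(yaw))
    return R.from_matrix(np.array([[c,s,0],[s,-c,0],[0,0,-1.]]))
def plan(wps,p=None,r=None):
    """wps: list of (x,y,z,yaw); prints calls from the measured pose on"""
    s=arm.read_state()
    if p is None: p=s["position"]; r=R.from_quat(s["ee_rot"])
    for w in wps:
        q=np.array(w[:3],float); r2=down(w[3]); rv=(r.inv()*r2).as_rotvec()
        n=max(1,int(np.ceil(max(np.linalg.norm(q-p)/245,np.degrees(np.linalg.norm(rv))/42))))
        for k in range(n):
            sh=r.inv().apply((q-p)/n)/250; t=rv/n/np.pi
            rows=max(np.linalg.norm((q-p)/n)/50,np.degrees(np.linalg.norm(rv/n))/8.59)
            print(w,"call",k+1,np.round(sh,3).tolist(),np.round(t,3).tolist(),"rows %.1f"%rows)
            p=p+r.apply(sh*250) if k<n-1 else q; q_=q
            r=r*R.from_rotvec(rv/n)
            # remaining distance re-split on the fly
            if k<n-1:
                m=n-1-k; sh_left=(q-p)/m
                # plan keeps equal steps
                globals()
            p_next=p
            n_left=n-1-k
            if n_left: 
                # recompute so that (q-p)/n stays the same step
                q=p+(q-p)*n/n_left if False else q
        p=np.array(w[:3],float); r=r2
E
python3 - <<'E'
# tidy plan(): rewrite cleanly
s=open('h.py').read(); k=s.index("def plan")
s=s[:k]+'''def plan(wps):
    """wps: list of (x,y,z,yaw); prints the calls from the measured pose on"""
    s=arm.read_state(); p=s["position"]; r=R.from_quat(s["ee_rot"])
    for w in wps:
        d=np.array(w[:3],float)-p; rv=(r.inv()*down(w[3])).as_rotvec()
        L,A=np.linalg.norm(d),np.degrees(np.linalg.norm(rv))
        n=max(1,int(np.ceil(max(L/245,A/42))))
        for k in range(n):
            print(w,"call",k+1,np.round(r.inv().apply(d/n)/250,3).tolist(),np.round(rv/n/np.pi,3).tolist(),"rows %.1f"%max(L/n/50,A/n/8.59))
            r=r*R.from_rotvec(rv/n)
        p=np.array(w[:3],float); r=down(w[3])
'''
open('h.py','w').write(s)
from h import *
plan([(600,0,300,-90)])
i=cam("wrist"); E=np.array(i["extrinsics"]); s=arm.read_state(); r=R.from_quat(s["ee_rot"])
print(i["fx"],i["k1"],"cam in tool",r.inv().apply(E[:3,3]-s["position"]).round(1),(r.inv().as_matrix()@E[:3,:3]).round(2).tolist())
t=cam("top")
for n,C in (("two",[(125,264),(306,267),(303,382),(117,374)]),("three",[(343,265),(547,267),(546,380),(341,377)])):
    P=np.array([at_z(t,180+u/3.33,150+v/3.33,10)[:2] for u,v in C]); print(n,P.round().tolist(),P.mean(0).round())
E
```

```text
(600, 0, 300, -90) call 1 [-0.766, 0.602, -0.092] [0.0, 0.0, -0.135] rows 4.9
(600, 0, 300, -90) call 2 [-0.946, 0.232, -0.092] [0.0, 0.0, -0.135] rows 4.9
(600, 0, 300, -90) call 3 [-0.957, -0.179, -0.092] [0.0, 0.0, -0.135] rows 4.9
357.58466018434126 -0.004464284941342409 cam in tool [  77.1   -1.3 -142.9] [[-0.0, -0.95, -0.3], [1.0, 0.0, -0.0], [0.0, -0.3, 0.95]]
two [[544.0, 218.0], [538.0, 27.0], [418.0, 31.0], [429.0, 226.0]] [482. 125.]
three [[540.0, -13.0], [534.0, -227.0], [416.0, -222.0], [422.0, -9.0]] [ 478. -118.]
```

Request:
{"fn": "arm_command", "kwargs": {
  "rows": [
    [[-0.766, 0.602, -0.092], [0, 0, -0.135]],
    [[-0.766, 0.602, -0.092], [0, 0, -0.135]],
    [[-0.766, 0.602, -0.092], [0, 0, -0.135]],
    [[-0.766, 0.602, -0.092], [0, 0, -0.135]],
    [[-0.766, 0.602, -0.092], [0, 0, -0.135]]
  ],
  "grip": 1
}}

```text
clock: 1.05
position: [321.6, -396.9, 254.8]
ee_rot: [-0.351, 0.936, -0.0, 0.0]
contact_force: [0.3, 0.1, 0.6]
gripper_width: 84.9
grasp_force: 0.0
```

Request:
{"fn": "arm_command", "kwargs": {
  "rows": [
    [[-0.946, 0.232, -0.092], [0, 0, -0.135]],
    [[-0.946, 0.232, -0.092], [0, 0, -0.135]],
    [[-0.946, 0.232, -0.092], [0, 0, -0.135]],
    [[-0.946, 0.232, -0.092], [0, 0, -0.135]],
    [[-0.946, 0.232, -0.092], [0, 0, -0.135]]
  ]
}}

```text
clock: 1.55
position: [461.7, -197.4, 278.0]
ee_rot: [-0.541, 0.841, -0.0, 0.0]
contact_force: [1.6, 0.3, 0.2]
gripper_width: 85.5
grasp_force: 0.0
```

Request:
{"fn": "arm_command", "kwargs": {
  "rows": [
    [[-0.957, -0.179, -0.092], [0, 0, -0.135]],
    [[-0.957, -0.179, -0.092], [0, 0, -0.135]],
    [[-0.957, -0.179, -0.092], [0, 0, -0.135]],
    [[-0.957, -0.179, -0.092], [0, 0, -0.135]],
    [[-0.957, -0.179, -0.092], [0, 0, -0.135]]
  ]
}}

```text
clock: 2.05
position: [601.9, 1.8, 300.7]
ee_rot: [-0.706, 0.708, -0.0, 0.0]
contact_force: [0.3, -0.7, 0.4]
gripper_width: 85.5
grasp_force: 0.0
```

```bash
cat >> h.py <<'E'
def snap(cam_,name):
    i=cam(cam_); im,d=arm.get_image(cam_); cv2.imwrite(f"pics/{name}.png",im)
    np.savez(name,d=d,**{k:i[k] for k in("fx","fy","cx","cy","k1","extrinsics")}); return i,im,d
def load(name):
    z=np.load(name+".npz"); i={k:(z[k] if k=="extrinsics" else float(z[k])) for k in("fx","fy","cx","cy","k1","extrinsics")}
    return i,cv2.imread(f"pics/{name}.png"),z["d"]
def blob(i,im,d,lo,hi,near=None,minA=30):
    """colour blobs in HSV range -> pixel centre, area, world xy box via depth, long-axis angle"""
    hsv=cv2.cvtColor(im,cv2.COLOR_BGR2HSV); m=cv2.inRange(hsv,np.array(lo),np.array(hi))
    n,l,st,c=cv2.connectedComponentsWithStats(m)
    for k in range(1,n):
        if st[k,4]<minA: continue
        v,u=np.where(l==k); D=np.array([d[a,b] for a,b in zip(v,u)]); ok=D>0
        if ok.sum()<10: continue
        P=np.array([by_depth(i,b,a,x) for a,b,x in zip(v[ok],u[ok],D[ok])])
        (cx,cy),wh,_=rect=cv2.minAreaRect(P[:,:2].astype(np.float32)); B=cv2.boxPoints(rect); e=B[1]-B[0]; f=B[2]-B[1]
        g=e if np.linalg.norm(e)>np.linalg.norm(f) else f
        print("px",c[k].round(),"A",st[k,4],"ctr",np.round([cx,cy]),"box",np.round(wh),"long axis deg",round(float(np.degrees(np.arctan2(g[1],g[0])))),"z",np.percentile(P[:,2],[5,50,95]).round())
E
python3 - <<'E'
from h import *
i,im,d=snap("wrist","w1")
blob(i,im,d,(165,60,80),(180,255,255)); print(); blob(i,im,d,(0,60,80),(9,255,255))
E
```

```text
px [251. 163.] A 224 ctr [639.   4.] box [29. 60.] long axis deg -40 z [ 7. 10. 13.]
px [243. 176.] A 739 ctr [649.  16.] box [39. 39.] long axis deg 14 z [ 6.  8. 12.]

px [245.  10.] A 777 ctr [ 636. -156.] box [21. 37.] long axis deg -1 z [55. 57. 58.]
```

View pics/w1.png

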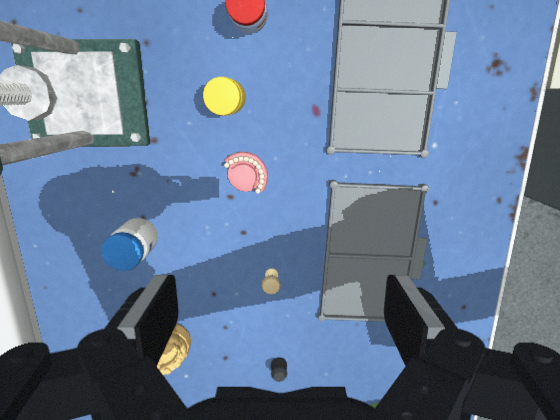

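Wrist view: the denture is at (246,173), with its arch front facing the upper right (so +x points to about 45° in the world). The yellow jar is at (224,96), red jar (246,8), brush wheel (271,280), cone (279,367), tray_two corners near (334,185), (424,188), (321,317), and tray_three's +y corners at (331,150) and (424,154).

```bash
python3 - <<'E'
from h import *
i,im,d=load("w1")
# denture: non-blue pixels near it
hsv=cv2.cvtColor(im,cv2.COLOR_BGR2HSV); sub=np.zeros(d.shape,bool); sub[140:205,215:280]=1
m=((hsv[...,0]<30)|(hsv[...,0]>150))&(hsv[...,2]>110)&sub
m=cv2.morphologyEx(m.astype(np.uint8),cv2.MORPH_CLOSE,np.ones((7,7)))
v,u=np.where(m>0); P=np.array([by_depth(i,b,a,d[a,b]) for a,b in zip(v,u)]); print(len(P),P.mean(0).round(),np.percentile(P[:,2],[2,50,98]).round())
rect=cv2.minAreaRect(P[:,:2].astype(np.float32)); print(rect)
for a in range(0,180,15):
    w=P[:,:2]@np.array([np.cos(np.radians(a)),np.sin(np.radians(a))]); lo,hi=np.percentile(w,[1,99]); print(a,round(hi-lo),round((hi+lo)/2),end="; ")
print()
t=hsv[...,1]<90
tt=(m>0)&t; v,u=np.where(tt); Q=np.array([at_z(i,b,a,14) for a,b in zip(v,u)]); b=Q.mean(0)[:2]; f=b-P.mean(0)[:2]; print("teeth mean",b.round(),"front dir deg",np.degrees(np.arctan2(f[1],f[0])).round())
for n,u,v,z in [("T2a",334,185,10),("T2b",424,188,10),("T2d",321,317,10),("T3 +y far",331,150,10),("T3 +y near",424,154,10),("T3 div",336,90,10),("T3div near",430,93,10),("T3div2",341,23,10),("brush",271,275,36),("cone",280,362,30),("red",246,7,57)]:
    print(n,at_z(i,u,v,z).round(),by_depth(i,u,v,d[v,u]).round())
E
```

```text
1366 [644.  10.  13.] [ 5.  9. 20.]
((639.5827026367188, -23.31987762451172), (118.28080749511719, 55.10614776611328), 79.46797943115234)
0 48 644; 15 46 625; 30 46 564; 45 46 464; 60 46 332; 75 46 177; 90 48 10; 105 50 -157; 120 54 -313; 135 56 -449; 150 55 -553; 165 52 -620; 
teeth mean [645.  10.] front dir deg 21.0
T2a [536.  27.  10.] [536.  27.  11.]
T2b [424.  31.  10.] [425.  31.  12.]
T2d [547. 217.  10.] [547. 217.  10.]
T3 +y far [542. -16.  10.] [542. -16.  10.]
T3 +y near [429. -11.  10.] [429. -11.  10.]
T3 div [539. -85.  10.] [539. -85.  10.]
T3div near [430. -81.  10.] [431. -81.  12.]
T3div2 [ 536. -154.   10.] [ 536. -154.   10.]
brush [615. 138.  36.] [616. 153.   6.]
cone [604. 276.  30.] [605. 292.  12.]
red [ 635. -160.   57.] [ 635. -160.   57.]
```

```bash
python3 - <<'E'
from h import *
plan([(645,11,120,-43),(645,11,0,-43)])
E
```

```text
(645, 11, 120, -43) call 1 [-0.009, -0.077, 0.361] [-0.001, -0.0, -0.131] rows 2.7
(645, 11, 120, -43) call 2 [0.022, -0.075, 0.361] [-0.001, -0.0, -0.131] rows 2.7
(645, 11, 0, -43) call 1 [0.0, 0.0, 0.48] [0.0, 0.0, 0.0] rows 2.4
```

Request:
{"fn": "arm_command", "kwargs": {
  "rows": [
    [[-0.009, -0.077, 0.361], [-0.001, 0, -0.131]],
    [[-0.009, -0.077, 0.361], [-0.001, 0, -0.131]],
    [[-0.009, -0.077, 0.361], [-0.001, 0, -0.131]],
    [[-0.009, -0.077, 0.361], [-0.001, 0, -0.131]]
  ]
}}

```text
clock: 2.5
position: [619.8, 1.6, 208.3]
ee_rot: [0.835, -0.55, -0.002, 0.002]
contact_force: [0.3, 0.3, 1.1]
gripper_width: 85.4
grasp_force: 0.0
```

Request:
{"fn": "arm_command", "kwargs": {
  "rows": [
    [[0.022, -0.075, 0.361], [-0.001, 0, -0.131]],
    [[0.022, -0.075, 0.361], [-0.001, 0, -0.131]],
    [[0.022, -0.075, 0.361], [-0.001, 0, -0.131]],
    [[0.022, -0.075, 0.361], [-0.001, 0, -0.131]],
    [[0.022, -0.075, 0.361], [-0.001, 0, -0.131]]
  ]
}}

```text
clock: 3.0
position: [640.5, 4.1, 121.7]
ee_rot: [0.929, -0.369, -0.0, 0.001]
contact_force: [-0.9, -0.1, 0.4]
gripper_width: 85.7
grasp_force: 0.0
```

```bash
python3 - <<'E'
from h import *
i,im,d=snap("wrist","w2"); p=arm.read_state()["position"]; print(p.round(1))
print("TCP at bench px",proj(i,[p[0],p[1],8]).round())
q=proj(i,[645,11,10]); print(q)
plan([(645,11,0,-43)])
E
```

```text
[640.5   4.2 122. ]
TCP at bench px [279. 207.]
[268.18053671 209.51661522]
(645, 11, 0, -43) call 1 [-0.006, -0.033, 0.488] [0.001, -0.0, -0.002] rows 2.4
```

View pics/w2.png

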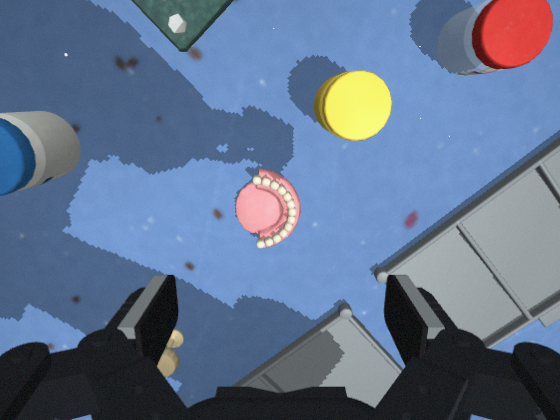

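The view shows the denture centred at (268,209), its arch symmetric about the closing line, and clear of the yellow jar (353,105). It is where I computed it, so I descend and grip.

Request:
{"fn": "arm_command", "kwargs": {
  "rows": [
    [[-0.006, -0.033, 0.3], [0, 0, -0.002]],
    [[-0.006, -0.033, 0.3], [0, 0, -0.002]],
    [[-0.006, -0.033, 0.485], [0, 0, -0.002]],
    [[-0.006, -0.033, 0.485], [0, 0, -0.002]],
    [[-0.006, -0.033, 0.485], [0, 0, -0.002]]
  ]
}}

```text
clock: 3.55
position: [643.9, 10.7, -0.3]
ee_rot: [0.931, -0.365, -0.002, 0.002]
contact_force: [0.3, -0.9, 1.2]
gripper_width: 85.4
grasp_force: 0.0
```

Request:
{"fn": "arm_command", "kwargs": {
  "rows": [
    [[0, 0, 0], [0, 0, 0]],
    [[0, 0, 0], [0, 0, 0]],
    [[0, 0, 0], [0, 0, 0]],
    [[0, 0, 0], [0, 0, 0]],
    [[0, 0, 0], [0, 0, 0]]
  ],
  "grip": 0
}}

```text
clock: 4.05
position: [644.7, 8.1, 8.5]
ee_rot: [0.932, -0.363, 0.0, 0.003]
contact_force: [-14.5, -8.1, 39.6]
gripper_width: 23.8
grasp_force: 67.2
```

Request:
{"fn": "arm_command", "kwargs": {
  "rows": [
    [[0, 0, 0], [0, 0, 0]],
    [[0, 0, 0], [0, 0, 0]],
    [[0, 0, 0], [0, 0, 0]]
  ]
}}

```text
clock: 4.35
position: [644.6, 8.1, 8.5]
ee_rot: [0.932, -0.363, 0.001, 0.003]
contact_force: [-14.4, -8.5, 37.5]
gripper_width: 23.5
grasp_force: 66.6
```

```bash
python3 - <<'E'
from h import *
i,im,d=snap("wrist","w3"); cv2.imwrite("pics/w3c.png",im)
E
```

```text
(no output)
```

View pics/w3c.png

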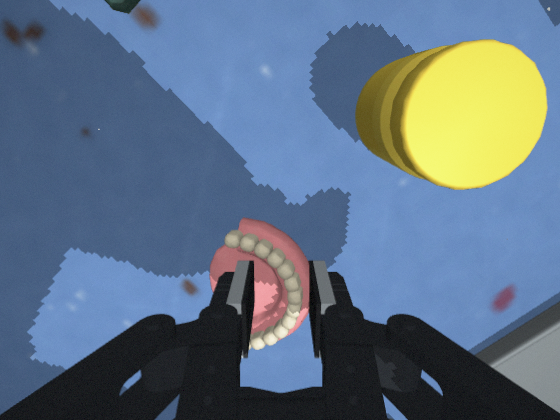

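The fingertips were too high at about 50 mm opening. The left one rode over the thin back edge onto the palate. I'll open while rising, preset a narrower opening, and find the fingertip height by touching the bench.

Request:
{"fn": "arm_command", "kwargs": {
  "rows": [
    [[0, 0, -0.04], [0, 0, 0]],
    [[0, 0, -0.06], [0, 0, 0]],
    [[0, 0, -0.12], [0, 0, 0]],
    [[0, 0, -0.3], [0, 0, 0]],
    [[0, 0, -0.485], [0, 0, 0]]
  ],
  "grip": 1
}}

```text
clock: 4.9
position: [642.9, 11.1, 119.8]
ee_rot: [0.931, -0.364, -0.004, 0.003]
contact_force: [0.8, 0.7, -0.2]
gripper_width: 85.3
grasp_force: 0.0
```

Request:
{"fn": "arm_command", "kwargs": {
  "rows": [
    [[0, 0, 0], [0, 0, 0]],
    [[0, 0, 0], [0, 0, 0]],
    [[0, 0, 0], [0, 0, 0]],
    [[0, 0, 0], [0, 0, 0]]
  ],
  "grip": 0.75
}}

```text
clock: 5.3
position: [642.8, 11.0, 118.0]
ee_rot: [0.931, -0.364, -0.004, 0.003]
contact_force: [-0.2, -0.0, 0.1]
gripper_width: 64.0
grasp_force: 0.0
```

```bash
python3 - <<'E'
from h import *
i,im,d=snap("wrist","w4"); p=arm.read_state()["position"]; print(p.round(1),arm.read_state()["gripper_width"])
q=proj(i,[645,11,10]); print(q)
# fingertip heights from depth: lowest finger pixels
E
```

```text
[643.  11. 118.] 63.65007367156472
[276.15977573 206.3930093 ]
```

View pics/w4.png

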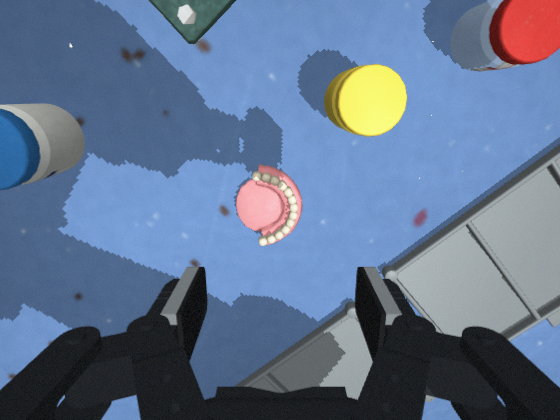

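The denture is flat again, spanning about (237–301, 165–246) with its centre at (269,206). I'll read the fingertip height from depth.

```bash
python3 - <<'E'
from h import *
i,im,d=load("w4"); print("dent",at_z(i,269,206,10))
print("tips", [by_depth(i,u,v,d[v,u]).round(1) for u,v in [(198,270),(200,274),(364,270),(186,275),(376,275)]])
w=load("w2"); print("tips open",[by_depth(w[0],u,v,w[2][v,u]).round(1) for u,v in [(168,280),(394,280)]])
w=load("w3"); print("tips 24mm",[by_depth(w[0],u,v,w[2][v,u]).round(1) for u,v in [(247,267),(314,267)]])
x,y=at_z(i,269,206,10)[:2]; plan([(x,y,15,-43),(x,y,-5,-43)])
E
```

```text
dent [648.79027526  14.63495234  10.        ]
tips [array([673.7,  26.5, 130.9]), array([672.3,  26.5, 132.3]), array([628.2, -22.2, 130.9]), array([676.4,  29.1, 135.5]), array([626. , -25.1, 135.8])]
tips open [array([678.2,  25.7, 144.1]), array([619.6, -36.1, 144. ])]
tips 24mm [array([662. ,   9.7,  18.5]), array([643.8, -10.7,  19.5])]
(np.float64(648.7902752577932), np.float64(14.634952336376443), 15, -43) call 1 [0.009, -0.03, 0.412] [0.003, 0.001, 0.001] rows 2.1
(np.float64(648.7902752577932), np.float64(14.634952336376443), -5, -43) call 1 [0.0, 0.0, 0.08] [0.0, 0.0, 0.0] rows 0.4
```

Request:
{"fn": "arm_command", "kwargs": {
  "rows": [
    [[0.009, -0.03, 0.25], [0.003, 0.001, 0.001]],
    [[0.009, -0.03, 0.4], [0.003, 0.001, 0.001]],
    [[0.009, -0.03, 0.45], [0.003, 0.001, 0.001]],
    [[0.009, -0.03, 0.47], [0.003, 0.001, 0.001]],
    [[0.009, -0.03, 0.47], [0.003, 0.001, 0.001]]
  ]
}}

```text
clock: 5.85
position: [650.7, 14.8, 2.8]
ee_rot: [0.931, -0.366, 0.002, -0.002]
contact_force: [0.2, -0.7, 0.6]
gripper_width: 64.2
grasp_force: 0.0
```

Request:
{"fn": "arm_command", "kwargs": {
  "rows": [
    [[0, 0, 0.008], [0, 0, 0]],
    [[0, 0, 0.008], [0, 0, 0]],
    [[0, 0, 0.008], [0, 0, 0]]
  ],
  "grip": 0.66
}}

```text
clock: 6.15
position: [650.7, 15.0, 1.8]
ee_rot: [0.931, -0.366, 0.002, -0.002]
contact_force: [0.0, 0.5, 0.6]
gripper_width: 56.4
grasp_force: 0.0
```

Request:
{"fn": "arm_command", "kwargs": {
  "rows": [
    [[0, 0, 0], [0, 0, 0]],
    [[0, 0, 0], [0, 0, 0]]
  ],
  "grip": 0.61
}}

```text
clock: 6.35
position: [650.1, 14.8, 0.7]
ee_rot: [0.931, -0.366, 0.001, -0.002]
contact_force: [-0.3, 0.6, 0.1]
gripper_width: 52.1
grasp_force: 0.0
```

Request:
{"fn": "arm_command", "kwargs": {
  "rows": [
    [[0, 0, 0.01], [0, 0, 0]],
    [[0, 0, 0.01], [0, 0, 0]],
    [[0, 0, 0.01], [0, 0, 0]]
  ]
}}

```text
clock: 6.65
position: [649.8, 14.7, -2.6]
ee_rot: [0.931, -0.366, 0.001, -0.002]
contact_force: [0.9, 0.9, 0.8]
gripper_width: 52.3
grasp_force: 0.0
```

Request:
{"fn": "arm_command", "kwargs": {
  "rows": [
    [[0, 0, 0.006], [0, 0, 0]],
    [[0, 0, 0.006], [0, 0, 0]],
    [[0, 0, 0.006], [0, 0, 0]]
  ]
}}

```text
clock: 6.95
position: [650.0, 14.8, -3.2]
ee_rot: [0.931, -0.366, 0.001, -0.002]
contact_force: [-1.5, -0.0, 4.8]
gripper_width: 52.0
grasp_force: 2.5
```

Tips touch the bench at TCP −3.2 with 52 mm opening, so the offset is about 3 mm. I close gently from here.

Request:
{"fn": "arm_command", "kwargs": {
  "rows": [
    [[0, 0, -0.002], [0, 0, 0]],
    [[0, 0, -0.004], [0, 0, 0]],
    [[0, 0, -0.004], [0, 0, 0]]
  ],
  "grip": 0.58
}}

```text
clock: 7.25
position: [649.5, 14.3, -2.8]
ee_rot: [0.931, -0.366, 0.001, -0.001]
contact_force: [-1.7, -2.2, 3.9]
gripper_width: 49.4
grasp_force: 2.2
```

Request:
{"fn": "arm_command", "kwargs": {
  "rows": [
    [[0, 0, 0], [0, 0, 0]],
    [[0, 0, 0], [0, 0, 0]],
    [[0, 0, 0], [0, 0, 0]]
  ],
  "grip": 0.56
}}

```text
clock: 7.55
position: [649.0, 13.9, -2.5]
ee_rot: [0.931, -0.366, 0.0, -0.001]
contact_force: [-3.3, -2.8, 5.8]
gripper_width: 47.9
grasp_force: 5.0
```

Request:
{"fn": "arm_command", "kwargs": {
  "rows": [
    [[0, 0, 0], [0, 0, 0]],
    [[0, 0, 0], [0, 0, 0]],
    [[0, 0, 0], [0, 0, 0]]
  ],
  "grip": 0.54
}}

```text
clock: 7.85
position: [649.1, 13.8, -2.3]
ee_rot: [0.931, -0.366, 0.0, -0.001]
contact_force: [-2.9, -3.7, 8.2]
gripper_width: 46.5
grasp_force: 18.5
```

```bash
python3 - <<'E'
from h import *
i,im,d=snap("wrist","w5"); cv2.imwrite("pics/w5c.png",cv2.resize(im[180:400,150:420],None,fx=2,fy=2)); print(arm.read_state()["contact_force"])
E
```

```text
[-3.18417935 -3.6363279   8.09530256]
```

View pics/w5c.png

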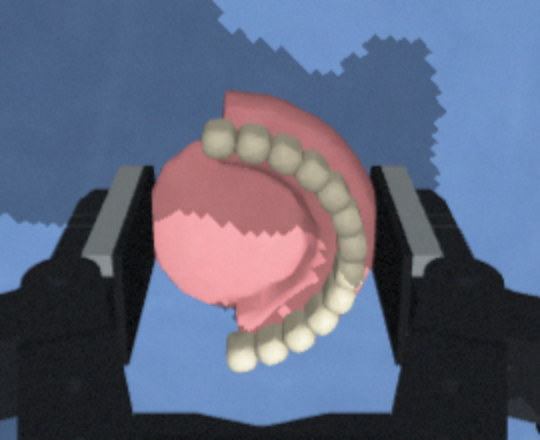

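Both pads now hold the denture flat (pad faces at crop x≈150 and 375, grip 18 N). I squeeze slightly more and lift.

Request:
{"fn": "arm_command", "kwargs": {
  "rows": [
    [[0, 0, 0], [0, 0, 0]],
    [[0, 0, 0], [0, 0, 0]],
    [[0, 0, -0.02], [0, 0, 0]],
    [[0, 0, -0.05], [0, 0, 0]],
    [[0, 0, -0.08], [0, 0, 0]]
  ],
  "grip": 0.53
}}

```text
clock: 8.4
position: [650.1, 15.1, 17.3]
ee_rot: [0.931, -0.366, 0.001, -0.002]
contact_force: [-0.9, 0.2, -0.0]
gripper_width: 45.9
grasp_force: 26.1
```

```bash
python3 - <<'E'
from h import *
s=arm.read_state(); print(s["grasp_force"],s["gripper_width"],s["position"])
plan([(649,14,90,-43),(488,172,90,-93),(488,172,10,-93),(488,172,2,-93)])
E
```

```text
26.10130819841288 45.9183781360097 [650.10473896  15.14101101  17.33558728]
(649, 14, 90, -43) call 1 [0.0, 0.005, -0.291] [-0.001, -0.0, 0.0] rows 1.5
(488, 172, 90, -93) call 1 [-0.451, -0.012, 0.0] [-0.0, -0.0, 0.139] rows 2.9
(488, 172, 90, -93) call 2 [-0.414, 0.18, 0.0] [-0.0, -0.0, 0.139] rows 2.9
(488, 172, 10, -93) call 1 [0.0, 0.0, 0.32] [0.0, 0.0, 0.0] rows 1.6
(488, 172, 2, -93) call 1 [0.0, 0.0, 0.032] [0.0, 0.0, 0.0] rows 0.2
```

Request:
{"fn": "arm_command", "kwargs": {
  "rows": [
    [[0, 0, -0.15], [0, 0, 0]],
    [[0, 0, -0.29], [0, 0, 0]]
  ]
}}

```text
clock: 8.6
position: [649.5, 14.8, 90.3]
ee_rot: [0.931, -0.366, 0.001, -0.001]
contact_force: [1.4, 0.1, -0.6]
gripper_width: 45.8
grasp_force: 26.1
```

Request:
{"fn": "arm_command", "kwargs": {
  "rows": [
    [[-0.15, -0.004, 0], [0, 0, 0.046]],
    [[-0.3, -0.008, 0], [0, 0, 0.092]],
    [[-0.45, -0.012, 0], [0, 0, 0.139]],
    [[-0.45, -0.012, 0], [0, 0, 0.139]]
  ]
}}

```text
clock: 9.0
position: [566.6, 95.9, 90.3]
ee_rot: [0.83, -0.558, 0.0, -0.002]
contact_force: [0.2, 0.5, 0.1]
gripper_width: 45.4
grasp_force: 26.1
```

Request:
{"fn": "arm_command", "kwargs": {
  "rows": [
    [[-0.14, 0.06, 0], [0, 0, 0.046]],
    [[-0.28, 0.12, 0], [0, 0, 0.092]],
    [[-0.41, 0.18, 0], [0, 0, 0.139]],
    [[-0.41, 0.18, 0], [0, 0, 0.139]],
    [[-0.41, 0.18, 0], [0, 0, 0.139]]
  ]
}}

```text
clock: 9.5
position: [489.4, 172.4, 90.2]
ee_rot: [-0.69, 0.724, -0.0, 0.003]
contact_force: [0.3, -0.0, -0.5]
gripper_width: 45.8
grasp_force: 26.2
```

```bash
python3 - <<'E'
from h import *
i,im,d=snap("wrist","w6"); s=arm.read_state(); print(s["grasp_force"],s["gripper_width"],s["position"])
plan([(488,172,10,-93),(488,172,2,-93)])
E
```

```text
26.154065552400425 46.05543766588953 [489.81838282 171.88739164  90.04538142]
(488, 172, 10, -93) call 1 [0.001, 0.009, 0.32] [-0.001, 0.001, 0.001] rows 1.6
(488, 172, 2, -93) call 1 [0.0, 0.0, 0.032] [0.0, 0.0, 0.0] rows 0.2
```

View pics/w6.png

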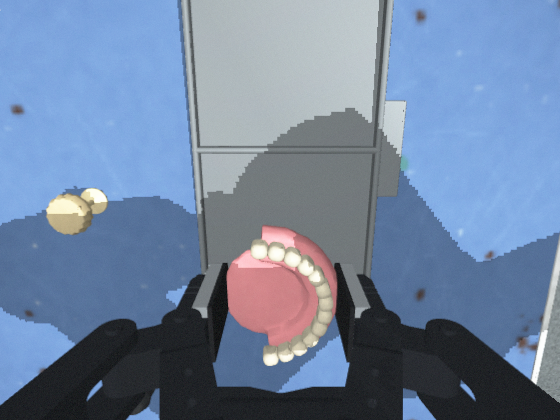

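The denture is held between the pads, with the tray's divider at row 150 and walls at columns ~197 and ~378. I'll check the compartment centre from this view.

```bash
python3 - <<'E'
from h import *
i,im,d=load("w6")
for u,v in [(198,150),(377,150),(288,150),(186,10),(386,10),(204,260),(370,255)]: print(u,v,at_z(i,u,v,10).round(1), by_depth(i,u,v,d[v,u]).round(1))
E
```

```text
198 150 [539.2 122.9  10. ] [538.9 122.7  11. ]
377 150 [428.2 128.2  10. ] [428.7 127.9  11.9]
288 150 [483.3 125.6  10. ] [483.3 125.4  10.9]
186 10 [536.7  45.3  10. ] [536.5  45.5  10.9]
386 10 [425.7  50.8  10. ] [425.3  50.5   8.5]
204 260 [544.  197.8  10. ] [544.1 198.    9.6]
370 255 [430.6 199.3  10. ] [430.5 199.6   9.4]
```

Request:
{"fn": "arm_command", "kwargs": {
  "rows": [
    [[0, 0.014, 0.18], [0, 0, 0]],
    [[0, 0.014, 0.3], [0, 0, 0]],
    [[0, 0.014, 0.34], [0, 0, 0]],
    [[0, 0.014, 0.352], [0, 0, 0]],
    [[0, 0.014, 0.352], [0, 0, 0]]
  ]
}}

```text
clock: 10.05
position: [486.9, 171.7, 2.1]
ee_rot: [-0.688, 0.725, -0.0, 0.002]
contact_force: [0.7, 0.5, 0.0]
gripper_width: 46.0
grasp_force: 26.2
```

Request:
{"fn": "arm_command", "kwargs": {
  "rows": [
    [[0, 0, 0.004], [0, 0, 0]],
    [[0, 0, 0.004], [0, 0, 0]]
  ]
}}

```text
clock: 10.25
position: [486.9, 172.4, 1.5]
ee_rot: [-0.689, 0.725, -0.0, 0.003]
contact_force: [0.3, -0.0, 0.6]
gripper_width: 45.6
grasp_force: 26.2
```

Request:
{"fn": "arm_command", "kwargs": {
  "rows": [
    [[0, 0, 0.004], [0, 0, 0]],
    [[0, 0, 0.004], [0, 0, 0]],
    [[0, 0, 0.004], [0, 0, 0]],
    [[0, 0, 0.004], [0, 0, 0]]
  ],
  "grip": 0.62
}}

```text
clock: 10.65
position: [485.9, 172.0, -0.4]
ee_rot: [-0.689, 0.725, -0.0, 0.002]
contact_force: [0.2, 0.7, -0.1]
gripper_width: 52.9
grasp_force: 0.1
```

Request:
{"fn": "arm_command", "kwargs": {
  "rows": [
    [[0, 0, -0.03], [0, 0, 0]],
    [[0, 0, -0.12], [0, 0, 0]],
    [[0, 0, -0.3], [0, 0, 0]],
    [[0, 0, -0.5], [0, 0, 0]]
  ],
  "grip": 0.68
}}

```text
clock: 11.05
position: [484.6, 170.9, 125.3]
ee_rot: [-0.689, 0.725, -0.0, 0.0]
contact_force: [1.2, 0.3, -0.0]
gripper_width: 57.5
grasp_force: 0.0
```

```bash
python3 - <<'E'
from h import *
i,im,d=snap("wrist","w7")
hsv=cv2.cvtColor(im,cv2.COLOR_BGR2HSV); m=((hsv[...,0]>165)|(hsv[...,0]<6))&(hsv[...,1]>60)&(hsv[...,2]>70); m[330:]=0
v,u=np.where(m); P=np.array([by_depth(i,b,a,d[a,b]) for a,b in zip(v,u)]); print(len(P),P.min(0).round(),P.max(0).round(),np.median(P,0).round(),[u.min(),u.max(),v.min(),v.max()])
plan([(500,-20,220,-90),(585,-300,220,-90)])
E
```

```text
2232 [298.  62.  -2.] [512. 202. 268.] [486. 174.  11.] [np.int64(246), np.int64(546), np.int64(36), np.int64(247)]
(500, -20, 220, -90) call 1 [0.769, -0.084, -0.346] [-0.005, 0.003, -0.016] rows 4.2
(585, -300, 220, -90) call 1 [0.56, -0.17, 0.0] [0.0, 0.0, 0.0] rows 2.9
(585, -300, 220, -90) call 2 [0.56, -0.17, 0.0] [0.0, 0.0, 0.0] rows 2.9
```

The denture lies in the +y compartment, centred at (486,174). Now the wax.

```bash
python3 - <<'E'
from h import *
plan([(500,-60,200,-90),(595,-330,150,-90)])
E
```

```text
(500, -60, 200, -90) call 1 [0.929, -0.09, -0.267] [-0.005, 0.003, -0.016] rows 4.9
(595, -330, 150, -90) call 1 [0.54, -0.19, 0.1] [0.0, 0.0, 0.0] rows 2.9
(595, -330, 150, -90) call 2 [0.54, -0.19, 0.1] [0.0, 0.0, 0.0] rows 2.9
```

Request:
{"fn": "arm_command", "kwargs": {
  "rows": [
    [[0.4, -0.04, -0.267], [-0.005, 0.003, -0.016]],
    [[0.93, -0.09, -0.267], [-0.005, 0.003, -0.016]],
    [[0.93, -0.09, -0.267], [-0.005, 0.003, -0.016]],
    [[0.93, -0.09, -0.267], [-0.005, 0.003, -0.016]],
    [[0.93, -0.09, -0.267], [-0.005, 0.003, -0.016]]
  ]
}}

```text
clock: 11.6
position: [495.4, -63.9, 191.9]
ee_rot: [-0.707, 0.708, 0.002, -0.006]
contact_force: [0.8, 0.1, 0.4]
gripper_width: 58.2
grasp_force: 0.0
```

Request:
{"fn": "arm_command", "kwargs": {
  "rows": [
    [[0.54, -0.19, 0.1], [0, 0, 0]],
    [[0.54, -0.19, 0.1], [0, 0, 0]],
    [[0.54, -0.19, 0.1], [0, 0, 0]]
  ]
}}

```text
clock: 11.9
position: [543.0, -199.4, 166.4]
ee_rot: [-0.706, 0.708, 0.002, -0.006]
contact_force: [0.9, 0.7, 0.6]
gripper_width: 58.0
grasp_force: 0.0
```

Request:
{"fn": "arm_command", "kwargs": {
  "rows": [
    [[0.54, -0.19, 0.1], [0, 0, 0]],
    [[0.54, -0.19, 0.1], [0, 0, 0]],
    [[0.54, -0.19, 0.1], [0, 0, 0]],
    [[0.54, -0.19, 0.1], [0, 0, 0]]
  ]
}}

```text
clock: 12.3
position: [589.4, -337.0, 138.5]
ee_rot: [-0.705, 0.709, 0.003, -0.008]
contact_force: [-0.2, 1.5, -0.9]
gripper_width: 58.1
grasp_force: 0.0
```

```bash
python3 - <<'E'
from h import *
i,im,d=snap("wrist","w8"); print(arm.read_state()["position"])
blob(i,im,d,(165,60,60),(180,255,255),minA=200); print(); blob(i,im,d,(0,60,60),(9,255,255),minA=200)
E
```

```text
[ 589.01725221 -334.75814691  139.373806  ]

px [266. 202.] A 3049 ctr [ 599. -337.] box [31. 66.] long axis deg -30 z [10. 11. 12.]
```

View pics/w8.png

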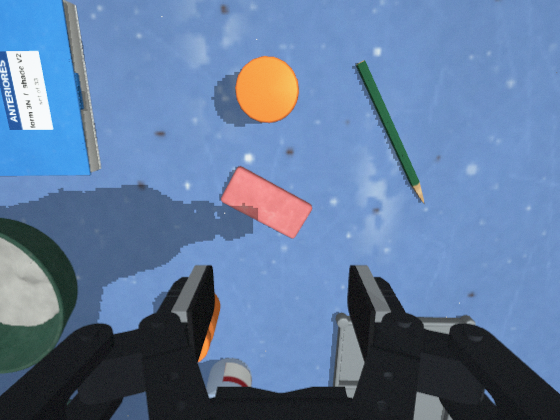

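The wax is at (266,202), long axis about −30°, centre (599,−337), 31×66 mm and top at z = 11, all as expected. The orange jar (267,89) is clear.

```bash
python3 - <<'E'
from h import *
plan([(599,-337,70,-29),(599,-337,1,-29)])
E
```

```text
(599, -337, 70, -29) call 1 [0.004, -0.022, 0.138] [0.003, 0.0, -0.17] rows 3.6
(599, -337, 70, -29) call 2 [0.014, -0.016, 0.139] [0.003, 0.0, -0.17] rows 3.6
(599, -337, 1, -29) call 1 [0.0, 0.0, 0.276] [0.0, 0.0, 0.0] rows 1.4
```

Request:
{"fn": "arm_command", "kwargs": {
  "rows": [
    [[0.004, -0.022, 0.138], [0.003, 0, -0.17]],
    [[0.004, -0.022, 0.138], [0.003, 0, -0.17]],
    [[0.004, -0.022, 0.138], [0.003, 0, -0.17]],
    [[0.004, -0.022, 0.138], [0.003, 0, -0.17]]
  ],
  "grip": 0.6
}}

```text
clock: 12.75
position: [594.6, -332.3, 107.3]
ee_rot: [0.87, -0.494, -0.001, 0.003]
contact_force: [-0.0, 0.9, 0.4]
gripper_width: 51.4
grasp_force: 0.0
```

Request:
{"fn": "arm_command", "kwargs": {
  "rows": [
    [[0.014, -0.016, 0.139], [0.003, 0, -0.17]],
    [[0.014, -0.016, 0.139], [0.003, 0, -0.17]],
    [[0.014, -0.016, 0.139], [0.003, 0, -0.17]],
    [[0.014, -0.016, 0.139], [0.003, 0, -0.17]],
    [[0.014, -0.016, 0.139], [0.003, 0, -0.17]]
  ]
}}

```text
clock: 13.25
position: [599.9, -333.6, 72.9]
ee_rot: [0.969, -0.249, 0.001, -0.002]
contact_force: [-0.3, -0.4, -0.1]
gripper_width: 51.0
grasp_force: 0.0
```

```bash
python3 - <<'E'
from h import *
i,im,d=snap("wrist","w9"); print(arm.read_state()["position"])
blob(i,im,d,(0,60,60),(9,255,255),minA=400)
plan([(599,-337,1,-29)])
E
```

```text
[ 599.92268445 -333.7361895    72.89623125]
px [283. 225.] A 4881 ctr [ 600. -336.] box [31. 67.] long axis deg -30 z [10. 11. 12.]
px [  7. 341.] A 633 ctr [ 629. -179.] box [ 7. 27.] long axis deg -29 z [47. 52. 57.]
(599, -337, 1, -29) call 1 [0.003, 0.014, 0.288] [-0.001, -0.001, 0.0] rows 1.4
```

Measurement confirmed at (600,−336). Descend and grip.

Request:
{"fn": "arm_command", "kwargs": {
  "rows": [
    [[0, 0.01, 0.15], [0, 0, 0]],
    [[0, 0.01, 0.25], [0, 0, 0]],
    [[0, 0.01, 0.285], [0, 0, 0]],
    [[0, 0.01, 0.285], [0, 0, 0]]
  ]
}}

```text
clock: 13.7
position: [598.1, -336.2, -0.3]
ee_rot: [0.968, -0.25, -0.0, -0.002]
contact_force: [-0.2, 0.4, -0.7]
gripper_width: 51.1
grasp_force: 0.0
```

Request:
{"fn": "arm_command", "kwargs": {
  "rows": [
    [[0, 0, 0], [0, 0, 0]],
    [[0, 0, 0], [0, 0, 0]],
    [[0, 0, 0], [0, 0, 0]]
  ],
  "grip": 0.4
}}

```text
clock: 14.0
position: [599.9, -337.0, 2.5]
ee_rot: [0.968, -0.249, 0.003, -0.001]
contact_force: [0.5, 0.2, 0.0]
gripper_width: 34.1
grasp_force: 0.2
```

Request:
{"fn": "arm_command", "kwargs": {
  "rows": [
    [[0, 0, 0], [0, 0, 0]],
    [[0, 0, 0], [0, 0, 0]],
    [[0, 0, 0], [0, 0, 0]]
  ],
  "grip": 0.33
}}

```text
clock: 14.3
position: [599.8, -337.1, 2.7]
ee_rot: [0.968, -0.249, 0.002, -0.001]
contact_force: [-0.2, 0.9, 6.6]
gripper_width: 30.1
grasp_force: 60.3
```

Request:
{"fn": "arm_command", "kwargs": {
  "rows": [
    [[0, 0, 0], [0, 0, 0]],
    [[0, 0, -0.05], [0, 0, 0]],
    [[0, 0, -0.1], [0, 0, 0]],
    [[0, 0, -0.2], [0, 0, 0]],
    [[0, 0, -0.4], [0, 0, 0]]
  ],
  "grip": 0.3
}}

```text
clock: 14.8
position: [595.8, -336.0, 98.1]
ee_rot: [0.968, -0.25, -0.004, -0.002]
contact_force: [0.3, 0.5, -1.3]
gripper_width: 30.0
grasp_force: 59.6
```

```bash
python3 - <<'E'
from h import *
s=arm.read_state(); print(s["grasp_force"],s["gripper_width"],s["position"])
plan([(500,-60,110,-93),(483,76,90,-93),(483,76,5,-93)])
E
```

```text
59.5851731300354 30.039556144492842 [ 595.76914548 -335.97497402   98.06995294]
(500, -60, 110, -93) call 1 [-0.435, -0.39, -0.019] [0.0, 0.001, 0.178] rows 3.7
(500, -60, 110, -93) call 2 [-0.576, -0.1, -0.021] [0.0, 0.001, 0.178] rows 3.7
(483, 76, 90, -93) call 1 [-0.54, 0.096, 0.08] [0.0, 0.0, 0.0] rows 2.8
(483, 76, 5, -93) call 1 [0.0, 0.0, 0.34] [0.0, 0.0, 0.0] rows 1.7
```

Request:
{"fn": "arm_command", "kwargs": {
  "rows": [
    [[-0.15, -0.13, -0.02], [0, 0, 0.05]],
    [[-0.3, -0.26, -0.02], [0, 0, 0.1]],
    [[-0.435, -0.39, -0.02], [0, 0, 0.15]],
    [[-0.435, -0.39, -0.02], [0, 0, 0.178]],
    [[-0.435, -0.39, -0.02], [0, 0, 0.178]]
  ]
}}

```text
clock: 15.3
position: [550.5, -198.0, 107.5]
ee_rot: [0.863, -0.506, 0.001, -0.002]
contact_force: [-0.0, -0.7, -0.5]
gripper_width: 30.1
grasp_force: 59.6
```

Request:
{"fn": "arm_command", "kwargs": {
  "rows": [
    [[-0.19, -0.03, -0.02], [0, 0, 0.05]],
    [[-0.38, -0.07, -0.02], [0, 0, 0.1]],
    [[-0.576, -0.1, -0.02], [0, 0, 0.15]],
    [[-0.576, -0.1, -0.02], [0, 0, 0.178]],
    [[-0.576, -0.1, -0.02], [0, 0, 0.178]]
  ]
}}

```text
clock: 15.8
position: [502.4, -60.3, 111.9]
ee_rot: [-0.69, 0.724, -0.0, 0.002]
contact_force: [0.4, 0.3, -0.8]
gripper_width: 29.4
grasp_force: 59.6
```

Request:
{"fn": "arm_command", "kwargs": {
  "rows": [
    [[-0.18, 0.03, 0.03], [0, 0, 0]],
    [[-0.36, 0.06, 0.06], [0, 0, 0]],
    [[-0.54, 0.096, 0.08], [0, 0, 0]],
    [[-0.54, 0.096, 0.08], [0, 0, 0]],
    [[-0.54, 0.096, 0.08], [0, 0, 0]]
  ]
}}

```text
clock: 16.3
position: [486.1, 75.1, 91.5]
ee_rot: [-0.69, 0.724, -0.0, 0.002]
contact_force: [0.2, -0.2, -0.1]
gripper_width: 30.3
grasp_force: 59.6
```

```bash
python3 - <<'E'
from h import *
s=arm.read_state(); print(s["grasp_force"],s["gripper_width"],s["position"])
plan([(482,77,6,-93)])
E
```

```text
59.597318172454834 30.252306150063262 [486.1472907   75.10542137  91.52722388]
(482, 77, 6, -93) call 1 [-0.006, 0.018, 0.342] [-0.001, 0.001, 0.002] rows 1.7
```

Request:
{"fn": "arm_command", "kwargs": {
  "rows": [
    [[-0.006, 0.018, 0.15], [0, 0, 0]],
    [[-0.006, 0.018, 0.28], [0, 0, 0]],
    [[-0.006, 0.018, 0.33], [0, 0, 0]],
    [[-0.006, 0.018, 0.342], [0, 0, 0]],
    [[-0.006, 0.018, 0.342], [0, 0, 0]]
  ]
}}

```text
clock: 16.8
position: [481.6, 75.0, 6.0]
ee_rot: [-0.688, 0.725, 0.0, 0.001]
contact_force: [0.6, -0.6, -0.2]
gripper_width: 30.0
grasp_force: 59.6
```

Request:
{"fn": "arm_command", "kwargs": {
  "rows": [
    [[0, 0, 0], [0, 0, 0]],
    [[0, 0, 0], [0, 0, 0]],
    [[0, 0, 0], [0, 0, 0]]
  ],
  "grip": 0.45
}}

```text
clock: 17.1
position: [481.6, 76.4, 6.2]
ee_rot: [-0.688, 0.725, -0.0, 0.002]
contact_force: [0.1, 0.3, -0.6]
gripper_width: 38.4
grasp_force: 0.0
```

Request:
{"fn": "arm_command", "kwargs": {
  "rows": [
    [[0, 0, -0.03], [0, 0, 0]],
    [[0, 0, -0.12], [0, 0, 0]],
    [[0, 0, -0.3], [0, 0, 0]],
    [[0, 0, -0.5], [0, 0, 0]]
  ],
  "grip": 0.6
}}

```text
clock: 17.5
position: [479.8, 76.2, 132.0]
ee_rot: [-0.689, 0.725, 0.0, 0.0]
contact_force: [1.5, 0.9, -0.2]
gripper_width: 51.4
grasp_force: 0.0
```

```bash
python3 - <<'E'
from h import *
i,im,d=snap("wrist","w10"); print(arm.read_state()["position"])
blob(i,im,d,(0,60,60),(9,255,255),minA=400)
plan([(560,-70,190,-90),(630,-162,170,-90)])
E
```

```text
[485.58043481  78.07101718 141.38287198]
px [278. 200.] A 3277 ctr [482.  75.] box [67. 32.] long axis deg 87 z [13. 14. 15.]
(560, -70, 190, -90) call 1 [0.576, -0.329, -0.193] [-0.006, 0.002, -0.015] rows 3.5
(630, -162, 170, -90) call 1 [0.368, -0.28, 0.08] [0.0, 0.0, 0.0] rows 2.3
```

The wax is flat in the −y compartment: centre (482,75), top z = 14. Next, the red jar.

Request:
{"fn": "arm_command", "kwargs": {
  "rows": [
    [[0.576, -0.329, -0.193], [-0.006, 0.002, -0.015]],
    [[0.576, -0.329, -0.193], [-0.006, 0.002, -0.015]],
    [[0.576, -0.329, -0.193], [-0.006, 0.002, -0.015]],
    [[0.576, -0.329, -0.193], [-0.006, 0.002, -0.015]]
  ],
  "grip": 0.8
}}

```text
clock: 17.95
position: [557.2, -74.4, 181.0]
ee_rot: [-0.705, 0.709, 0.003, -0.006]
contact_force: [-1.1, 0.1, 0.3]
gripper_width: 68.2
grasp_force: 0.0
```

Request:
{"fn": "arm_command", "kwargs": {
  "rows": [
    [[0.368, -0.28, 0.08], [0, 0, 0]],
    [[0.368, -0.28, 0.08], [0, 0, 0]],
    [[0.368, -0.28, 0.08], [0, 0, 0]],
    [[0.368, -0.28, 0.08], [0, 0, 0]]
  ]
}}

```text
clock: 18.35
position: [625.0, -166.1, 156.8]
ee_rot: [-0.704, 0.71, 0.005, -0.007]
contact_force: [-0.4, 0.0, 0.2]
gripper_width: 68.4
grasp_force: 0.0
```

```bash
python3 - <<'E'
from h import *
i,im,d=snap("wrist","w11"); print(arm.read_state()["position"])
for lo,hi in (((0,150,60),(6,255,255)),((8,150,80),(16,255,255)),((22,150,80),(34,255,255))): blob(i,im,d,lo,hi,minA=500); print()
plan([(634,-162,100,-90),(634,-162,12,-90)])
E
```

```text
[ 624.41963233 -164.88327752  157.37963791]
px [263. 213.] A 2094 ctr [ 636. -165.] box [36. 37.] long axis deg -27 z [55. 57. 58.]

px [222. 103.] A 2737 ctr [ 661. -242.] box [38. 37.] long axis deg 21 z [41. 57. 58.]

px [233. 304.] A 2852 ctr [663. -80.] box [38. 38.] long axis deg -62 z [11. 56. 58.]

(634, -162, 100, -90) call 1 [-0.012, -0.042, 0.229] [0.006, -0.001, -0.002] rows 1.2
(634, -162, 12, -90) call 1 [0.0, 0.0, 0.352] [0.0, 0.0, 0.0] rows 1.8
```

View pics/w11.png

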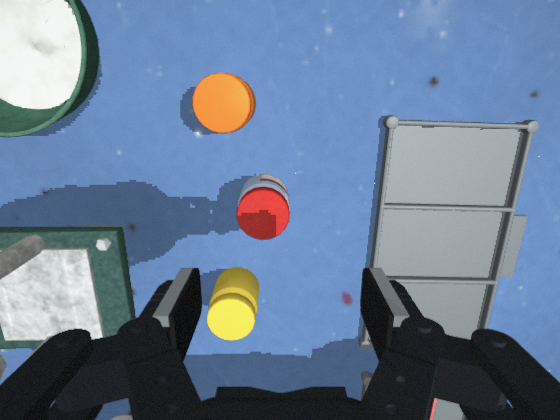

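Red jar at (263,213), measured centre (636,−164) and cap top at z = 57. The orange jar (223,103) and yellow jar (232,304) sit to either side in y, clear of the x-closing fingers. tray_three's corners are at (390,121) and (531,126), dividers at rows ~208 and ~281.

```bash
python3 - <<'E'
from h import *
i,im,d=load("w11")
for u,v in [(390,121),(531,126),(383,207),(514,210),(376,280),(495,283),(128,250)]: print(u,v,at_z(i,u,v,10).round(1), by_depth(i,u,v,d[v,u]).round(1))
plan([(636,-164,90,-90),(636,-164,12,-90)])
E
```

```text
390 121 [ 535.6 -226.8   10. ] [ 536.  -226.9   11.2]
531 126 [ 421.4 -222.    10. ] [ 420.4 -221.9    8.6]
383 207 [ 535.7 -155.6   10. ] [ 535.6 -155.5    9.6]
514 210 [ 422.  -151.4   10. ] [ 422.3 -151.6   10.5]
376 280 [536.7 -86.3  10. ] [ 589.3 -178.   178.7]
495 283 [426.5 -81.3  10. ] [427.2 -81.8  11. ]
128 250 [ 756.4 -119.3   10. ] [ 7.608e+02 -1.151e+02  2.000e-01]
(636, -164, 90, -90) call 1 [-0.005, -0.051, 0.269] [0.006, -0.001, -0.002] rows 1.4
(636, -164, 12, -90) call 1 [0.0, 0.0, 0.312] [0.0, 0.0, 0.0] rows 1.6
```

Request:
{"fn": "arm_command", "kwargs": {
  "rows": [
    [[-0.005, -0.051, 0.15], [0.006, -0.001, -0.002]],
    [[-0.005, -0.051, 0.27], [0.006, -0.001, -0.002]],
    [[-0.005, -0.051, 0.27], [0.006, -0.001, -0.002]],
    [[-0.005, -0.051, 0.27], [0.006, -0.001, -0.002]]
  ]
}}

```text
clock: 18.8
position: [636.3, -162.3, 91.6]
ee_rot: [0.708, -0.706, 0.001, -0.001]
contact_force: [-0.3, -0.2, 1.3]
gripper_width: 68.4
grasp_force: 0.0
```

Request:
{"fn": "arm_command", "kwargs": {
  "rows": [
    [[0, 0, 0.1], [0, 0, 0]],
    [[0, 0, 0.2], [0, 0, 0]],
    [[0, 0, 0.28], [0, 0, 0]],
    [[0, 0, 0.31], [0, 0, 0]],
    [[0, 0, 0.31], [0, 0, 0]]
  ]
}}

```text
clock: 19.3
position: [637.0, -162.8, 14.0]
ee_rot: [0.708, -0.706, 0.001, -0.001]
contact_force: [-0.2, -0.3, 0.8]
gripper_width: 68.6
grasp_force: 0.0
```

Request:
{"fn": "arm_command", "kwargs": {
  "rows": [
    [[0, 0, 0], [0, 0, 0]],
    [[0, 0, 0], [0, 0, 0]],
    [[0, 0, 0], [0, 0, 0]]
  ],
  "grip": 0.5
}}

```text
clock: 19.6
position: [637.2, -163.0, 14.4]
ee_rot: [0.708, -0.706, 0.002, -0.002]
contact_force: [-0.4, -0.5, 0.2]
gripper_width: 42.9
grasp_force: 0.0
```

Request:
{"fn": "arm_command", "kwargs": {
  "rows": [
    [[0, 0, 0], [0, 0, 0]],
    [[0, 0, 0], [0, 0, 0]],
    [[0, 0, 0], [0, 0, 0]]
  ],
  "grip": 0.44
}}

```text
clock: 19.9
position: [637.0, -163.1, 14.4]
ee_rot: [0.708, -0.706, 0.002, -0.001]
contact_force: [-0.2, 0.9, 6.5]
gripper_width: 38.2
grasp_force: 38.6
```

Request:
{"fn": "arm_command", "kwargs": {
  "rows": [
    [[0, 0, -0.03], [0, 0, 0]],
    [[0, 0, -0.1], [0, 0, 0]],
    [[0, 0, -0.2], [0, 0, 0]],
    [[0, 0, -0.36], [0, 0, 0]],
    [[0, 0, -0.36], [0, 0, 0]]
  ]
}}

```text
clock: 20.4
position: [640.0, -163.6, 109.5]
ee_rot: [0.708, -0.706, 0.006, -0.004]
contact_force: [1.8, -0.7, 0.2]
gripper_width: 38.3
grasp_force: 38.6
```

```bash
python3 - <<'E'
from h import *
s=arm.read_state(); print(s["grasp_force"],s["gripper_width"],s["position"])
plan([(480,-119,100,-92),(480,-119,18,-92)])
E
```

```text
38.571605142205954 38.30997807546231 [ 640.04647235 -163.6406798   109.48633451]
(480, -119, 100, -92) call 1 [-0.181, 0.64, 0.028] [-0.005, -0.001, 0.012] rows 3.3
(480, -119, 18, -92) call 1 [0.0, 0.0, 0.328] [0.0, 0.0, 0.0] rows 1.6
```

Request:
{"fn": "arm_command", "kwargs": {
  "rows": [
    [[-0.06, 0.2, 0.028], [-0.005, 0, 0.006]],
    [[-0.12, 0.4, 0.028], [-0.005, 0, 0.012]],
    [[-0.18, 0.58, 0.028], [-0.005, 0, 0.012]],
    [[-0.18, 0.64, 0.028], [-0.005, 0, 0.012]],
    [[-0.18, 0.64, 0.028], [-0.005, 0, 0.012]]
  ]
}}

```text
clock: 20.9
position: [472.8, -118.0, 95.5]
ee_rot: [-0.694, 0.72, 0.006, -0.005]
contact_force: [0.2, -0.3, -1.5]
gripper_width: 38.2
grasp_force: 38.7
```

Request:
{"fn": "arm_command", "kwargs": {
  "rows": [
    [[0, 0, 0], [0, 0, 0]],
    [[0, 0, 0], [0, 0, 0]]
  ]
}}

```text
clock: 21.1
position: [477.6, -118.4, 95.7]
ee_rot: [-0.694, 0.72, 0.004, -0.004]
contact_force: [-0.3, -0.1, -0.2]
gripper_width: 38.2
grasp_force: 38.7
```

```bash
python3 - <<'E'
from h import *
s=arm.read_state(); print(s["grasp_force"],s["gripper_width"],s["position"])
plan([(480,-119,18,-92)])
E
```

```text
38.698996477760375 38.21507117142288 [ 477.63305917 -118.35787781   95.73679705]
(480, -119, 18, -92) call 1 [0.002, -0.013, 0.311] [0.004, -0.0, -0.0] rows 1.6
```

Request:
{"fn": "arm_command", "kwargs": {
  "rows": [
    [[0, -0.008, 0.12], [0.004, 0, 0]],
    [[0, -0.008, 0.22], [0.004, 0, 0]],
    [[0, -0.008, 0.28], [0.004, 0, 0]],
    [[0, -0.008, 0.305], [0.004, 0, 0]],
    [[0, -0.008, 0.305], [0.004, 0, 0]]
  ]
}}

```text
clock: 21.6
position: [477.9, -118.5, 18.6]
ee_rot: [-0.694, 0.72, 0.0, -0.001]
contact_force: [0.3, -0.2, -1.1]
gripper_width: 38.6
grasp_force: 38.7
```

Request:
{"fn": "arm_command", "kwargs": {
  "rows": [
    [[0, 0, 0], [0, 0, 0]],
    [[0, 0, 0], [0, 0, 0]]
  ]
}}

```text
clock: 21.8
position: [478.0, -118.3, 19.8]
ee_rot: [-0.694, 0.72, -0.0, 0.0]
contact_force: [-0.6, -0.6, -1.3]
gripper_width: 38.2
grasp_force: 38.7
```

Touch down another ~2 mm (bench height 14.4 plus 3 mm floor gives 17.4), then release.

Request:
{"fn": "arm_command", "kwargs": {
  "rows": [
    [[0, 0, 0.008], [0, 0, 0]],
    [[0, 0, 0.01], [0, 0, 0]],
    [[0, 0, 0.01], [0, 0, 0]]
  ]
}}

```text
clock: 22.1
position: [477.6, -118.3, 17.4]
ee_rot: [-0.694, 0.72, -0.0, 0.0]
contact_force: [-0.7, 0.2, 2.4]
gripper_width: 38.5
grasp_force: 39.1
```

Request:
{"fn": "arm_command", "kwargs": {
  "rows": [
    [[0, 0, 0], [0, 0, 0]],
    [[0, 0, 0], [0, 0, 0]],
    [[0, 0, 0], [0, 0, 0]],
    [[0, 0, 0], [0, 0, 0]]
  ],
  "grip": 0.62
}}

```text
clock: 22.5
position: [477.1, -118.4, 16.7]
ee_rot: [-0.694, 0.72, 0.0, -0.0]
contact_force: [0.2, -0.2, 0.7]
gripper_width: 52.5
grasp_force: 0.0
```

Request:
{"fn": "arm_command", "kwargs": {
  "rows": [
    [[0, 0, -0.05], [0, 0, 0]],
    [[0, 0, -0.15], [0, 0, 0]],
    [[0, 0, -0.3], [0, 0, 0]],
    [[0, 0, -0.5], [0, 0, 0]],
    [[0, 0, -0.5], [0, 0, 0]]
  ]
}}

```text
clock: 23.0
position: [481.8, -118.5, 148.4]
ee_rot: [-0.695, 0.719, -0.005, 0.005]
contact_force: [0.6, 0.1, 1.1]
gripper_width: 52.9
grasp_force: 0.0
```

```bash
python3 - <<'E'
from h import *
i,im,d=snap("wrist","w12"); print(arm.read_state()["position"])
blob(i,im,d,(0,150,60),(6,255,255),minA=500)
plan([(490,60,220,-90),(580,230,200,-90)])
E
```

```text
[ 479.50058635 -118.20241543  145.25483281]
px [289. 213.] A 2345 ctr [ 477. -121.] box [37. 37.] long axis deg -65 z [58. 60. 61.]
(490, 60, 220, -90) call 1 [-0.714, -0.019, -0.299] [-0.003, 0.0, -0.011] rows 3.9
(580, 230, 200, -90) call 1 [-0.68, -0.36, 0.08] [0.0, 0.0, 0.0] rows 3.9
```

The red jar stands in the middle compartment, top z = 60, centre (477,−120). Next, the cone.

```bash
python3 - <<'E'
from h import *
plan([(604,300,140,-90)])
E
```

```text
(604, 300, 140, -90) call 1 [-0.845, -0.219, 0.012] [-0.001, 0.0, -0.006] rows 4.4
(604, 300, 140, -90) call 2 [-0.841, -0.234, 0.012] [-0.001, 0.0, -0.006] rows 4.4
```

Request:
{"fn": "arm_command", "kwargs": {
  "rows": [
    [[-0.845, -0.22, -0.06], [-0.001, 0, -0.006]],
    [[-0.845, -0.22, -0.06], [-0.001, 0, -0.006]],
    [[-0.845, -0.22, -0.06], [-0.001, 0, -0.006]],
    [[-0.845, -0.22, -0.06], [-0.001, 0, -0.006]],
    [[-0.845, -0.22, -0.06], [-0.001, 0, -0.006]]
  ]
}}

```text
clock: 23.55
position: [540.5, 94.3, 155.6]
ee_rot: [-0.702, 0.712, 0.001, -0.002]
contact_force: [0.0, -1.1, 0.5]
gripper_width: 53.1
grasp_force: 0.0
```

Request:
{"fn": "arm_command", "kwargs": {
  "rows": [
    [[-0.84, -0.234, 0.08], [-0.001, 0, -0.006]],
    [[-0.84, -0.234, 0.08], [-0.001, 0, -0.006]],
    [[-0.84, -0.234, 0.08], [-0.001, 0, -0.006]],
    [[-0.84, -0.234, 0.08], [-0.001, 0, -0.006]],
    [[-0.84, -0.234, 0.08], [-0.001, 0, -0.006]]
  ]
}}

```text
clock: 24.05
position: [601.8, 303.0, 133.4]
ee_rot: [0.709, -0.706, -0.003, 0.004]
contact_force: [0.9, -0.7, 0.5]
gripper_width: 53.0
grasp_force: 0.0
```

Request:
{"fn": "arm_command", "kwargs": {
  "rows": [
    [[0, 0, 0], [0, 0, 0]]
  ]
}}

```text
clock: 24.15
position: [601.3, 301.7, 133.3]
ee_rot: [0.709, -0.706, -0.003, 0.004]
contact_force: [-1.2, -0.7, 0.4]
gripper_width: 53.2
grasp_force: 0.0
```

```bash
python3 - <<'E'
from h import *
i,im,d=snap("wrist","w13"); print(arm.read_state()["position"])
E0=np.array(i["extrinsics"])
# everything standing >4 mm above the bench in the clear part of the picture
vs,us=np.mgrid[0:300:1,200:370:1]; P=np.array([by_depth(i,u,v,d[v,u]) if d[v,u]>0 else [0,0,-99] for v,u in zip(vs.ravel(),us.ravel())]).reshape(300,170,3)
m=(((P[...,2]>5)&(P[...,2]<50))).astype(np.uint8); n,l,st,c=cv2.connectedComponentsWithStats(m)
for k in range(1,n):
    if st[k,4]>60:
        Q=P[l==k]; print((c[k]+[200,0]).round(),st[k,4],"min",Q.min(0).round(),"max",Q.max(0).round()); T=Q[Q[:,2]>np.percentile(Q[:,2],95)-4]; print(" top",T.mean(0).round(),np.ptp(T,axis=0).round())
E
```

```text
[600.93235559 299.99170514 133.87290333]
[361.  56.] 813 min [538. 160.   5.] max [552. 224.  13.]
 top [545. 196.  10.] [14. 63.  5.]
[272. 207.] 957 min [595. 291.   5.] max [619. 314.  32.]
 top [607. 302.  29.] [19. 19.  5.]
```

View pics/w13.png

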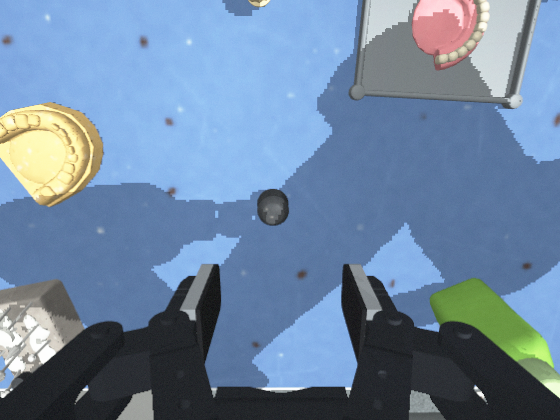

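The cone is at (272,207), centre (607,302), top z ≈ 31, clear of the bottle (490,310) and the cast (50,155). Descend and grip.

```bash
python3 - <<'E'
from h import *
plan([(607,302,50,-90),(607,302,1,-90)])
E
```

```text
(607, 302, 50, -90) call 1 [-0.009, -0.028, 0.335] [0.003, -0.001, 0.001] rows 1.7
(607, 302, 1, -90) call 1 [0.0, 0.0, 0.196] [0.0, 0.0, 0.0] rows 1.0
```

Request:
{"fn": "arm_command", "kwargs": {
  "rows": [
    [[-0.009, -0.028, 0.15], [0.003, 0, 0.001]],
    [[-0.009, -0.028, 0.3], [0.003, 0, 0.001]],
    [[-0.009, -0.028, 0.335], [0.003, 0, 0.001]],
    [[-0.009, -0.028, 0.335], [0.003, 0, 0.001]]
  ]
}}

```text
clock: 24.6
position: [607.3, 299.9, 51.0]
ee_rot: [-0.706, 0.708, -0.001, -0.002]
contact_force: [-0.4, 0.0, -0.0]
gripper_width: 53.0
grasp_force: 0.0
```

Request:
{"fn": "arm_command", "kwargs": {
  "rows": [
    [[0, 0, 0.1], [0, 0, 0]],
    [[0, 0, 0.16], [0, 0, 0]],
    [[0, 0, 0.19], [0, 0, 0]],
    [[0, 0, 0.19], [0, 0, 0]],
    [[0, 0, 0.19], [0, 0, 0]]
  ]
}}

```text
clock: 25.1
position: [609.0, 302.4, 6.2]
ee_rot: [-0.707, 0.708, -0.001, 0.002]
contact_force: [0.2, 0.1, 0.3]
gripper_width: 52.9
grasp_force: 0.0
```

Request:
{"fn": "arm_command", "kwargs": {
  "rows": [
    [[0, 0, 0], [0, 0, 0]],
    [[0, 0, 0], [0, 0, 0]],
    [[0, 0, 0], [0, 0, 0]]
  ],
  "grip": 0.34
}}

```text
clock: 25.4
position: [608.6, 302.3, 5.8]
ee_rot: [-0.707, 0.708, -0.001, 0.001]
contact_force: [0.4, 0.0, 0.4]
gripper_width: 29.1
grasp_force: 0.0
```

Request:
{"fn": "arm_command", "kwargs": {
  "rows": [
    [[0, 0, 0], [0, 0, 0]],
    [[0, 0, 0], [0, 0, 0]],
    [[0, 0, 0], [0, 0, 0]]
  ],
  "grip": 0.26
}}

```text
clock: 25.7
position: [608.5, 302.2, 5.8]
ee_rot: [-0.707, 0.708, -0.001, 0.001]
contact_force: [-1.5, -0.4, 4.0]
gripper_width: 22.7
grasp_force: 27.6
```

Request:
{"fn": "arm_command", "kwargs": {
  "rows": [
    [[0, 0, 0], [0, 0, 0]],
    [[0, 0, -0.04], [0, 0, 0]],
    [[0, 0, -0.12], [0, 0, 0]],
    [[0, 0, -0.25], [0, 0, 0]],
    [[0, 0, -0.42], [0, 0, 0]]
  ],
  "grip": 0.25
}}

```text
clock: 26.2
position: [606.9, 301.2, 109.0]
ee_rot: [-0.706, 0.708, -0.0, -0.002]
contact_force: [0.7, 0.4, -0.2]
gripper_width: 22.3
grasp_force: 41.8
```

```bash
python3 - <<'E'
from h import *
s=arm.read_state(); print(s["grasp_force"],s["gripper_width"],s["position"])
plan([(483,-49,110,-92)])
E
```

```text
41.818747100187466 22.277260463653434 [606.94952852 301.17074039 109.00843236]
(483, -49, 110, -92) call 1 [0.701, 0.246, 0.0] [0.0, -0.0, 0.005] rows 3.7
(483, -49, 110, -92) call 2 [0.705, 0.235, -0.001] [0.0, -0.0, 0.005] rows 3.7
```

Request:
{"fn": "arm_command", "kwargs": {
  "rows": [
    [[0.18, 0.06, 0], [0, 0, 0.002]],
    [[0.36, 0.12, 0], [0, 0, 0.005]],
    [[0.54, 0.18, 0], [0, 0, 0.005]],
    [[0.7, 0.246, 0], [0, 0, 0.005]],
    [[0.7, 0.246, 0], [0, 0, 0.005]]
  ]
}}

```text
clock: 26.7
position: [543.3, 122.7, 110.0]
ee_rot: [-0.699, 0.715, -0.0, -0.001]
contact_force: [-0.1, 1.1, 0.8]
gripper_width: 22.2
grasp_force: 41.9
```

Request:
{"fn": "arm_command", "kwargs": {
  "rows": [
    [[0.18, 0.06, 0], [0, 0, 0.002]],
    [[0.36, 0.12, 0], [0, 0, 0.005]],
    [[0.54, 0.18, 0], [0, 0, 0.005]],
    [[0.7, 0.235, 0], [0, 0, 0.005]],
    [[0.7, 0.235, 0], [0, 0, 0.005]]
  ]
}}

```text
clock: 27.2
position: [482.2, -50.0, 109.9]
ee_rot: [-0.693, 0.72, -0.0, 0.0]
contact_force: [0.0, -1.1, -1.2]
gripper_width: 22.2
grasp_force: 41.9
```

Request:
{"fn": "arm_command", "kwargs": {
  "rows": [
    [[0, 0, 0], [0, 0, 0]]
  ]
}}

```text
clock: 27.3
position: [485.0, -47.4, 110.3]
ee_rot: [-0.695, 0.719, -0.001, 0.001]
contact_force: [0.2, 0.1, -0.0]
gripper_width: 22.1
grasp_force: 41.9
```

```bash
python3 - <<'E'
from h import *
s=arm.read_state(); print(s["grasp_force"],s["gripper_width"],s["position"])
plan([(483,-49,9,-92)])
E
```

```text
41.86391912866384 22.122914896820575 [484.9556004  -47.44513645 110.32674663]
(483, -49, 9, -92) call 1 [0.007, 0.009, 0.405] [-0.001, 0.0, 0.0] rows 2.0
```

Request:
{"fn": "arm_command", "kwargs": {
  "rows": [
    [[0, 0.005, 0.16], [0, 0, 0]],
    [[0, 0.005, 0.3], [0, 0, 0]],
    [[0, 0.005, 0.37], [0, 0, 0]],
    [[0, 0.005, 0.395], [0, 0, 0]],
    [[0, 0.005, 0.395], [0, 0, 0]]
  ]
}}

```text
clock: 27.8
position: [484.1, -46.0, 10.6]
ee_rot: [-0.696, 0.718, -0.001, 0.0]
contact_force: [0.0, 0.0, -1.0]
gripper_width: 22.4
grasp_force: 41.9
```

Request:
{"fn": "arm_command", "kwargs": {
  "rows": [
    [[0, 0, 0.004], [0, 0, 0]],
    [[0, 0, 0.008], [0, 0, 0]],
    [[0, 0, 0.008], [0, 0, 0]]
  ]
}}

```text
clock: 28.1
position: [484.2, -46.6, 10.0]
ee_rot: [-0.695, 0.719, -0.001, 0.002]
contact_force: [-0.8, -0.2, -0.7]
gripper_width: 22.1
grasp_force: 41.9
```

Request:
{"fn": "arm_command", "kwargs": {
  "rows": [
    [[0, 0, 0.006], [0, 0, 0]],
    [[0, 0, 0.006], [0, 0, 0]],
    [[0, 0, 0.006], [0, 0, 0]]
  ]
}}

```text
clock: 28.4
position: [484.2, -46.7, 8.7]
ee_rot: [-0.696, 0.719, -0.001, 0.002]
contact_force: [-1.2, 1.3, 5.3]
gripper_width: 21.9
grasp_force: 42.5
```

Request:
{"fn": "arm_command", "kwargs": {
  "rows": [
    [[0, 0, 0], [0, 0, 0]],
    [[0, 0, 0], [0, 0, 0]],
    [[0, 0, 0], [0, 0, 0]],
    [[0, 0, 0], [0, 0, 0]]
  ],
  "grip": 0.45
}}

```text
clock: 28.8
position: [483.5, -46.8, 7.6]
ee_rot: [-0.695, 0.719, -0.001, 0.001]
contact_force: [0.3, 1.1, -0.5]
gripper_width: 38.4
grasp_force: 0.0
```

Request:
{"fn": "arm_command", "kwargs": {
  "rows": [
    [[0, 0, -0.05], [0, 0, 0]],
    [[0, 0, -0.15], [0, 0, 0]],
    [[0, 0, -0.3], [0, 0, 0]],
    [[0, 0, -0.5], [0, 0, 0]],
    [[0, 0, -0.5], [0, 0, 0]]
  ]
}}

```text
clock: 29.3
position: [487.8, -46.3, 139.1]
ee_rot: [-0.696, 0.718, -0.005, 0.006]
contact_force: [0.5, -0.5, 0.3]
gripper_width: 38.6
grasp_force: 0.0
```

```bash
cat >> h.py <<'E'
def stand(i,d,lo=5,hi=50,box=(0,300,200,370)):
    a,b,c0,c1=box; vs,us=np.mgrid[a:b,c0:c1]
    P=np.array([by_depth(i,u,v,d[v,u]) if d[v,u]>0 else [0,0,-99] for v,u in zip(vs.ravel(),us.ravel())]).reshape(b-a,c1-c0,3)
    m=((P[...,2]>lo)&(P[...,2]<hi)).astype(np.uint8); n,l,st,c=cv2.connectedComponentsWithStats(m)
    for k in range(1,n):
        if st[k,4]>60:
            Q=P[l==k]; T=Q[Q[:,2]>np.percentile(Q[:,2],95)-5]
            print((c[k]+[c0,a]).round(),st[k,4],"min",Q.min(0).round(),"max",Q.max(0).round(),"top",((T.min(0)+T.max(0))/2).round(),np.ptp(T,axis=0).round())
E
python3 - <<'E'
from h import *
i,im,d=snap("wrist","w14"); print(arm.read_state()["position"]); stand(i,d,lo=14)
plan([(615,152,140,-90)])
E
```

```text
[485.53224925 -46.33891853 135.97980944]
[288. 206.] 841 min [473. -58.  14.] max [496. -34.  35.] top [484. -46.  32.] [20. 20.  6.]
(615, 152, 140, -90) call 1 [-0.81, -0.492, -0.009] [-0.003, 0.0, -0.01] rows 4.7
```

The cone stands in the +y compartment (centre (484,−46), top ≈ 34). Last, the brush wheel.

Request:
{"fn": "arm_command", "kwargs": {
  "rows": [
    [[-0.4, -0.24, -0.05], [-0.003, 0, -0.01]],
    [[-0.81, -0.49, -0.009], [-0.003, 0, -0.01]],
    [[-0.81, -0.49, -0.009], [-0.003, 0, -0.01]],
    [[-0.81, -0.49, -0.009], [-0.003, 0, -0.01]],
    [[-0.81, -0.49, -0.009], [-0.003, 0, -0.01]]
  ],
  "grip": 0.6
}}

```text
clock: 29.85
position: [612.9, 153.8, 133.1]
ee_rot: [-0.707, 0.707, 0.003, -0.004]
contact_force: [0.1, -0.3, 0.1]
gripper_width: 51.1
grasp_force: 0.0
```

Request:
{"fn": "arm_command", "kwargs": {
  "rows": [
    [[0, 0, 0], [0, 0, 0]],
    [[0, 0, 0], [0, 0, 0]]
  ]
}}

```text
clock: 30.05
position: [611.4, 151.9, 132.8]
ee_rot: [-0.707, 0.707, 0.003, -0.004]
contact_force: [0.2, -0.3, -0.4]
gripper_width: 51.6
grasp_force: 0.0
```

```bash
python3 - <<'E'
from h import *
i,im,d=snap("wrist","w15"); print(arm.read_state()["position"]); stand(i,d,lo=22); stand(i,d,lo=4)
plan([(615,154,60,-90),(615,154,12,-90)])
E
```

```text
[611.15879031 151.05678972 133.34940647]
[273. 215.] 910 min [604. 142.  27.] max [628. 166.  38.] top [616. 154.  35.] [24. 24.  6.]
[364. 220.] 589 min [539. 115.   4.] max [548. 208.  12.] top [544. 163.   9.] [ 7. 91.  6.]
[273. 215.] 910 min [604. 142.  27.] max [628. 166.  38.] top [616. 154.  35.] [24. 24.  6.]
(615, 154, 60, -90) call 1 [-0.012, -0.018, 0.293] [0.003, -0.0, -0.0] rows 1.5
(615, 154, 12, -90) call 1 [0.0, 0.0, 0.192] [0.0, 0.0, 0.0] rows 1.0
```

View pics/w15.png

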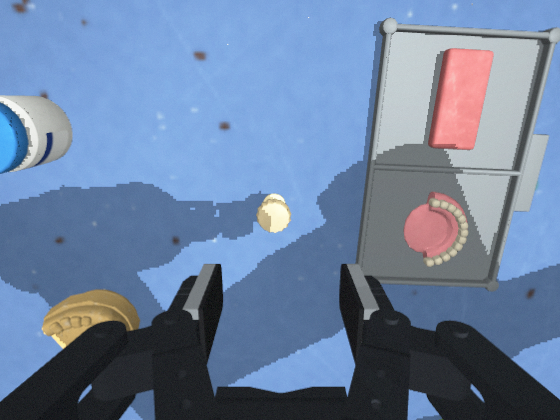

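The brush head is at (273,215), centre (616,154), top ≈ 36–37. The wax (462,98) and denture (436,228) sit flat in tray_two. Descend and grip the head.

Request:
{"fn": "arm_command", "kwargs": {
  "rows": [
    [[-0.012, -0.019, 0.15], [0.003, 0, 0]],
    [[-0.012, -0.019, 0.28], [0.003, 0, 0]],
    [[-0.012, -0.019, 0.29], [0.003, 0, 0]],
    [[-0.012, -0.019, 0.29], [0.003, 0, 0]],
    [[-0.012, -0.019, 0.29], [0.003, 0, 0]]
  ]
}}

```text
clock: 30.6
position: [617.7, 154.4, 64.7]
ee_rot: [-0.707, 0.708, -0.002, 0.002]
contact_force: [0.1, 0.9, 0.4]
gripper_width: 51.4
grasp_force: 0.0
```

```bash
python3 - <<'E'
from h import *
plan([(616,154,12,-90)])
E
```

```text
(616, 154, 12, -90) call 1 [0.002, 0.008, 0.211] [-0.002, 0.0, -0.001] rows 1.1
```

Request:
{"fn": "arm_command", "kwargs": {
  "rows": [
    [[0, 0.006, 0.1], [-0.002, 0, 0]],
    [[0, 0.006, 0.18], [-0.002, 0, 0]],
    [[0, 0.006, 0.21], [-0.002, 0, 0]],
    [[0, 0.006, 0.21], [-0.002, 0, 0]],
    [[0, 0.006, 0.21], [-0.002, 0, 0]]
  ]
}}

```text
clock: 31.1
position: [616.4, 155.0, 11.8]
ee_rot: [-0.707, 0.707, 0.001, -0.0]
contact_force: [0.5, 0.3, 0.3]
gripper_width: 51.2
grasp_force: 0.0
```

Request:
{"fn": "arm_command", "kwargs": {
  "rows": [
    [[0, 0, 0], [0, 0, 0]],
    [[0, 0, 0], [0, 0, 0]],
    [[0, 0, 0], [0, 0, 0]]
  ],
  "grip": 0.34
}}

```text
clock: 31.4
position: [615.6, 154.8, 10.9]
ee_rot: [-0.707, 0.708, 0.001, -0.001]
contact_force: [-0.7, 0.1, 0.5]
gripper_width: 29.0
grasp_force: 0.0
```

Request:
{"fn": "arm_command", "kwargs": {
  "rows": [
    [[0, 0, 0], [0, 0, 0]],
    [[0, 0, 0], [0, 0, 0]],
    [[0, 0, 0], [0, 0, 0]]
  ],
  "grip": 0.28
}}

```text
clock: 31.7
position: [615.6, 154.7, 10.8]
ee_rot: [-0.707, 0.708, 0.001, -0.001]
contact_force: [-0.7, 0.2, 5.3]
gripper_width: 24.6
grasp_force: 38.4
```

Request:
{"fn": "arm_command", "kwargs": {
  "rows": [
    [[0, 0, -0.04], [0, 0, 0]],
    [[0, 0, -0.12], [0, 0, 0]],
    [[0, 0, -0.25], [0, 0, 0]],
    [[0, 0, -0.42], [0, 0, 0]],
    [[0, 0, -0.42], [0, 0, 0]]
  ]
}}

```text
clock: 32.2
position: [619.6, 156.0, 122.3]
ee_rot: [-0.707, 0.707, -0.002, 0.005]
contact_force: [0.9, -0.1, 0.3]
gripper_width: 24.4
grasp_force: 38.2
```

```bash
python3 - <<'E'
from h import *
s=arm.read_state(); print(s["grasp_force"],s["gripper_width"],s["position"])
plan([(477,-190,120,-92)])
E
```

```text
38.236777782440186 24.357414733632908 [619.59967095 155.98782953 122.26920243]
(477, -190, 120, -92) call 1 [0.692, 0.285, -0.001] [-0.001, 0.001, 0.006] rows 3.7
(477, -190, 120, -92) call 2 [0.697, 0.273, 0.002] [-0.001, 0.001, 0.006] rows 3.7
```

Request:
{"fn": "arm_command", "kwargs": {
  "rows": [
    [[0.18, 0.07, 0], [0, 0, 0.003]],
    [[0.36, 0.14, 0], [-0.001, 0, 0.006]],
    [[0.54, 0.21, 0], [-0.001, 0, 0.006]],
    [[0.69, 0.285, 0], [-0.001, 0, 0.006]],
    [[0.69, 0.285, 0], [-0.001, 0, 0.006]]
  ]
}}

```text
clock: 32.7
position: [540.8, -21.5, 115.2]
ee_rot: [-0.698, 0.716, 0.003, -0.004]
contact_force: [-0.4, 1.0, -0.4]
gripper_width: 25.2
grasp_force: 38.3
```

Request:
{"fn": "arm_command", "kwargs": {
  "rows": [
    [[0.18, 0.07, 0], [0, 0, 0.003]],
    [[0.36, 0.14, 0], [-0.001, 0, 0.006]],
    [[0.54, 0.21, 0], [-0.001, 0, 0.006]],
    [[0.7, 0.273, 0], [-0.001, 0, 0.006]],
    [[0.7, 0.273, 0], [-0.001, 0, 0.006]]
  ]
}}

```text
clock: 33.2
position: [470.3, -194.4, 115.8]
ee_rot: [-0.691, 0.723, 0.004, -0.004]
contact_force: [0.8, 0.3, -0.6]
gripper_width: 25.0
grasp_force: 38.3
```

Request:
{"fn": "arm_command", "kwargs": {
  "rows": [
    [[0, 0, 0], [0, 0, 0]],
    [[0, 0, 0], [0, 0, 0]]
  ]
}}

```text
clock: 33.4
position: [473.0, -190.8, 116.0]
ee_rot: [-0.693, 0.721, 0.003, -0.003]
contact_force: [-0.3, 0.3, 0.2]
gripper_width: 24.8
grasp_force: 38.3
```

```bash
python3 - <<'E'
from h import *
s=arm.read_state(); print(s["grasp_force"],s["gripper_width"],s["position"],s["ee_rot"].round(4))
plan([(477,-190,14,-92)])
E
```

```text
38.259512186050415 24.834930482190327 [ 472.99879674 -190.78900552  115.97546726] [-0.6934  0.7205  0.0034 -0.0034]
(477, -190, 14, -92) call 1 [-0.004, -0.02, 0.408] [0.003, -0.0, -0.001] rows 2.0
```

Request:
{"fn": "arm_command", "kwargs": {
  "rows": [
    [[0, -0.015, 0.16], [0.003, 0, 0]],
    [[0, -0.015, 0.3], [0.003, 0, 0]],
    [[0, -0.015, 0.37], [0.003, 0, 0]],
    [[0, -0.015, 0.4], [0.003, 0, 0]],
    [[0, -0.015, 0.4], [0.003, 0, 0]]
  ]
}}

```text
clock: 33.9
position: [475.6, -190.6, 15.4]
ee_rot: [-0.694, 0.72, 0.0, -0.001]
contact_force: [0.1, 1.2, -0.2]
gripper_width: 24.5
grasp_force: 38.3
```

Request:
{"fn": "arm_command", "kwargs": {
  "rows": [
    [[0, 0, 0], [0, 0, 0]],
    [[0, 0, 0], [0, 0, 0]]
  ]
}}

```text
clock: 34.1
position: [476.1, -191.3, 16.9]
ee_rot: [-0.693, 0.721, -0.001, 0.0]
contact_force: [-0.3, -0.6, -0.4]
gripper_width: 24.8
grasp_force: 38.3
```

Request:
{"fn": "arm_command", "kwargs": {
  "rows": [
    [[0, 0, 0.006], [0, 0, 0]],
    [[0, 0, 0.01], [0, 0, 0]],
    [[0, 0, 0.01], [0, 0, 0]],
    [[0, 0, 0.01], [0, 0, 0]]
  ]
}}

```text
clock: 34.5
position: [475.4, -191.6, 13.8]
ee_rot: [-0.693, 0.721, -0.0, -0.0]
contact_force: [-0.3, 1.5, 2.6]
gripper_width: 24.7
grasp_force: 38.5
```

Contact (2.6 N at z = 13.8). Release slowly and go up.

Request:
{"fn": "arm_command", "kwargs": {
  "rows": [
    [[0, 0, 0], [0, 0, 0]],
    [[0, 0, 0], [0, 0, 0]]
  ],
  "grip": 0.32
}}

```text
clock: 34.7
position: [475.0, -191.6, 13.3]
ee_rot: [-0.693, 0.721, 0.0, -0.0]
contact_force: [-0.1, 0.1, -0.0]
gripper_width: 27.4
grasp_force: 0.1
```

Request:
{"fn": "arm_command", "kwargs": {
  "rows": [
    [[0, 0, 0], [0, 0, 0]],
    [[0, 0, 0], [0, 0, 0]],
    [[0, 0, 0], [0, 0, 0]]
  ],
  "grip": 0.48
}}

```text
clock: 35.0
position: [475.0, -191.5, 13.3]
ee_rot: [-0.693, 0.721, 0.0, -0.0]
contact_force: [-0.8, 0.4, -0.0]
gripper_width: 40.8
grasp_force: 0.0
```

Request:
{"fn": "arm_command", "kwargs": {
  "rows": [
    [[0, 0, -0.05], [0, 0, 0]],
    [[0, 0, -0.15], [0, 0, 0]],
    [[0, 0, -0.35], [0, 0, 0]],
    [[0, 0, -0.55], [0, 0, 0]],
    [[0, 0, -0.7], [0, 0, 0]]
  ]
}}

```text
clock: 35.5
position: [475.8, -191.7, 191.7]
ee_rot: [-0.693, 0.721, -0.001, 0.001]
contact_force: [0.8, 0.0, -0.6]
gripper_width: 41.1
grasp_force: 0.0
```

Request:
{"fn": "arm_command", "kwargs": {
  "rows": [
    [[0.3, -0.1, -0.3], [0, 0, 0]],
    [[0.3, -0.1, -0.3], [0, 0, 0]],
    [[0.3, -0.1, -0.3], [0, 0, 0]]
  ]
}}

```text
clock: 35.8
position: [499.8, -270.6, 268.2]
ee_rot: [-0.692, 0.721, -0.004, 0.001]
contact_force: [0.9, 0.0, -0.2]
gripper_width: 41.4
grasp_force: 0.0
```

```bash
python3 - <<'E'
from h import *
i,im,d=snap("wrist","w16"); s=arm.read_state(); print(s["position"],s["contact_force"]); stand(i,d,lo=14,hi=70,box=(0,310,215,400))
E
```

```text
[ 499.02783716 -269.86423572  266.5188377 ] [ 0.25408293 -0.78428239  0.433465  ]
[306. 242.] 370 min [ 464. -205.   30.] max [ 488. -180.   40.] top [ 476. -192.   38.] [24. 24.  6.]
[306. 294.] 1021 min [ 458. -141.   14.] max [ 497. -118.   62.] top [ 478. -130.   59.] [37. 19.  6.]
```

View pics/w16.png

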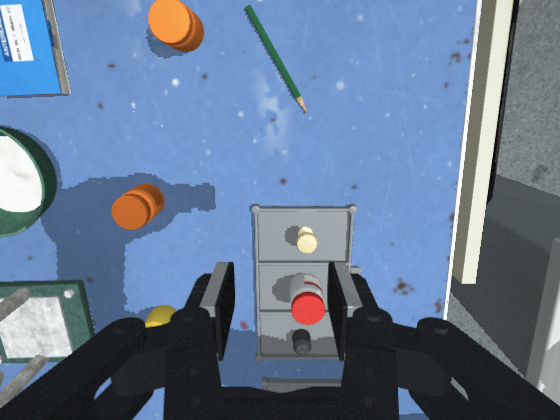

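The final view shows the brush wheel (306,240), red jar (307,297) and cone (302,342) each upright in its own compartment. Nothing else has moved, and the arm is clear, so I hand in.

```bash
python3 -c "
from bench import arm
print(arm.job_done())"
```

```text
the job is handed in; nothing more can be done
None
```

I made up both kits and handed the job in at about 36 s; no verdict came back. The denture and wax block lie flat in `tray_two`, one per compartment. In `tray_three` the red-capped jar stands in the middle, with the felt cone and the brush wheel either side of it. My first grip on the denture slipped over its thin back edge; the denture was still lying flat, so I re-gripped it lower and placed it. I moved nothing else.

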